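Build up a split-stone riser for a lens photograph

TASK

Build up the stone riser for the lens photograph: bed the wedge-shaped stone on the middle of the big stone's sloping face, turned so that its top comes out level, and once it rests there steadily on its own, lay the long flat stone flat on top of it, its middle over the wedge's. Set each stone down gently, let go of both, and leave the camera gear on the desk where it is.

Things in the scene. Friction and masses are not known exactly. Their poses are not given: they have to be found in the camera images.
- seat (a point): Middle of the sloping face of the big grey split stone fixed on the desk, 45 mm above the desk. z is up; x is level, towards where the face falls away, 26 degrees below level (height = 45 mm - 0.488 x); y is level along the face. The face runs x -26 to +50 mm, y -66 to +66 mm. Behind x = -26 a level crest, 58 mm above the desk, runs back to x = -60. Stone does not slip on it (friction above 0.65).
- wedge_mid (a point): Middle of the loose grey wedge stone, 0.4-0.6 kg. z square to its flat top (28 mm off), y along its 108 mm length (ends broken), x from its short to its tall side: flat, parallel, 40 mm apart. Flat underside slants 26 degrees: z -18 mm at x -20, -28 at x 0, -36 at x +16 (then chipped). Bedded with x along the seat's x its top is level and this point is 28 mm straight above the slope.
- wedge_top (a point): Middle of the wedge stone's flat top (axes as wedge_mid). At the start the stone lies with its slanted underside on the desk, so its top and both sides lean 26 degrees towards its -x side, roughly away from the robot: it is pinched squarely across the 40 mm only along its leaning z axis. Near the desk the short side overhangs; stay 15 mm above its lower edge.
- cap_mid (a point): Middle of the loose long flat grey stone, 0.2-0.31 kg, half-way up; z up, x along its length to its pointed end. 108 mm long, 46 mm wide along y between parallel upright sides (straight from x = -46 to +22 mm), 26 mm thick. Underside flat from x = -50 to +24 mm, chipped away beyond. Balances near x = -9 mm, towards the blunt end. Lies flat side down on the desk.
- tube_mid (a point): Bystander: matte white plastic lens tube, 72 mm across, 104 mm tall, standing; the point is its middle, half-way up.
- flash_mid (a point): Bystander: compact black flash unit standing on its foot, 131 mm tall, about 75 x 64 mm; the point is half-way up, over its foot.
- filter: Bystander: tinted glass ND filter lying flat, 80 mm across, 8 mm thick; origin under its centre.
- spike: Bystander: stainless tripod spike lying on the desk, 58 mm long, 19 mm across its hexagon; origin under the hexagon.
- cards: Bystander: grey memory-card case lying flat, 62 x 84 x 14 mm; origin under its centre.
Not all that is in view belongs to the job. Leave any pink or yellow look-alike of the part that bears seat alone.

How it is judged:
By the outcome, as a careful person would: the job done as asked, in the order asked, and still so for the second after the job is handed in, with the robot touching nothing.
It also fails if it takes over 58 s, if anything falls off the work surface, if the arm or the gripper's body presses on something with over 40 N, if the wrist force passes 120 N, or if a joint passes its speed limit or range.

ROBOT

A 6-joint arm with a two-finger parallel gripper is mounted at the origin on the work surface. World frame = base frame: x ahead of the robot, y to its left, z up, the work surface at z = 0. Lengths are in m, angles in rad, forces in N, time in s.
With the tool pointing down it reaches from about 0.425 to 0.95 m from the base axis. Payload 3.5 kg.
Tool frame: the origin (TCP) lies at the very end of the fingers, on their centre line; the grasp point (between the pads) lies 19 mm behind it; z points along the fingers, y is the direction in which the jaws open and shut (so a half turn about z gives the same grasp; the last joint's range is limited). The gripper opens to 85 mm and grips with 20 to 120 N. Pads are 22 mm wide; open, the fingers measure 114 mm over their backs; the gripper's body (76 mm by 85 mm) begins 54 mm behind the grasp point. The pads swing forward as they close: fully open they stand 13 mm farther back than shut.
Start: joints at [0.987, 0.286, 1.577, -0, 1.279, -0.15], TCP at [0.284, 0.612, 0.231] pointing down, gripper open.
Joint ranges: [-2.77, 2.77], [-0.9, 2.22], [0.21, 2.48], [-1.53, 4.67], [0.24, 2.81], [-2.84, 2.84]. Speed limits (rad/s): [2.79, 2.79, 3.14, 3.14, 3.14, 3.14].

INTERFACE

Orientations are given as [roll, pitch, yaw] about the fixed x, y, z axes, in that order (R = Rz(yaw) Ry(pitch) Rx(roll)).
In Python, from cell import state, snapshot, sign_off gives the robot as it stands.
- The arm moves only by the tool jog_arm, never from a script. Its arguments are lists of equal length, an entry for each row: "travel": the shift along the world's x, y, z as a fraction of full scale, a list of three; "spin": the turn about the world's z as a fraction of full scale; "hand": the opening, from 0 (shut) to 1 (fully open). In form: {"travel": [[tx, ty, tz], ...], "spin": [spin, ...], "hand": [hand, ...]}. A call has 1 to 8 rows; each row shifts and turns the commanded pose from where the row before left it; what a row does not reach is not made up. Full scale, the value 1, is 10 cm for a shift and 8 degrees for a turn. A row lasts 1/8 s, in which the tool goes at most 62.5 mm and 10.7 degrees, less where a joint would pass 70% of its speed; a pose out of reach is approached as far as the arm can. A call with a number of a shift or a turn outside -1 to 1 is refused whole. A call with a gripper value outside its range is refused whole. The fingers move at their own pace and stop on an object; "grip_force" is the grip in N (left out, the last holds). Time passes only in rows, so rows that do not move let the fingers close. It gives the time, the measured TCP pose, the force and the opening at its end, in the units of the state.
- state(): the state, without advancing time (a new reading comes with each control period).
- snapshot(name): name is "scene" or "top" or "wrist"; returns a dict with "color" (480x640x3 uint8, red, green, blue), "fx", "fy", "cx", "cy" (pixels), "camera_from_world" (4x4, takes a point from world to camera coordinates); the wrist camera has in their place "hand_eye" (4x4, takes a point from camera to tool coordinates, whose origin is the TCP and whose axes are the flange's). Camera axes: x right, y up, looking along -z (the intrinsics and any distortion apply to the point x, -y, -z); pixel columns grow to the right and rows downward; lengths in m; the calibration is good to about 2 mm. A picture is of the moment at which its call begins: read the wrist's pose just before it. There is no depth.
- sign_off(): hands the job in, once; it reports no verdict.
The state is a dict: "time_s": time; "joints": joint angles; "qvel": joint speeds; "joint_efforts": joint torques, N m; "ee_pos": TCP position; "ee_rot": TCP orientation; "force": force on the tool from outside, world axes, zero at the start; "wrist_torque": the same for the moment, N m; "finger_gap": finger opening in m.
Only numpy, scipy, OpenCV 4.12 (cv2) and the standard library are available. Lean on these libraries where they do the work, as an engineer would, in place of code of your own. Each camera call takes 0.05 s, during which the arm holds its last target. There are 200 camera calls.

## Working session

There is one attempt and no reset: what is moved stays moved. The work goes in short steps, Python scripts to look and compute and a tool call to move; the robot and the scene stay as the last step left them, time stands still between calls to the robot, and variables do not carry over. Pictures are saved under pics/ and viewed, about 8 in all and at most 12, crops included, and the job is handed in when it is done.

Besides the shell and the picture viewer there is one more tool, called after "Emit:" as name(argument=value, ...), one argument or row to a line, values as JSON. jog_arm: Moves the arm, as the interface text tells. Shift numbers are shares of 10 cm and turn numbers shares of 8 degrees, none past 1 either way. Its arguments: {"type":"object","properties":{"travel":{"type":"array"},"spin":{"type":"array"},"hand":{"type":"array"},"grip_force":{"type":"number"}},"required":["travel","spin","hand"]}

```bash
mkdir -p pics; ls; cat > h.py <<'E'
import numpy as np, cv2
from cell import state, snapshot, sign_off
from scipy.spatial.transform import Rotation as R
def cam(name):
    s=state(); d=snapshot(name)
    K=np.array([[d['fx'],0,d['cx']],[0,d['fy'],d['cy']],[0,0,1]],float)
    if name=='wrist':
        T=np.eye(4);T[:3,:3]=R.from_euler('xyz',s['ee_rot']).as_matrix();T[:3,3]=s['ee_pos']
        W=T@np.array(d['hand_eye'])
    else: W=np.linalg.inv(np.array(d['camera_from_world']))
    return d['color'],K,W,{k:v for k,v in d.items() if k!='color'}
def ray(K,W,u,v):
    c=np.array([(u-K[0,2])/K[0,0],-(v-K[1,2])/K[1,1],-1.]); r=W[:3,:3]@c
    return W[:3,3],r/np.linalg.norm(r)
def onz(K,W,u,v,z):
    o,r=ray(K,W,u,v); return o+r*(z-o[2])/r[2]
def proj(K,W,p):
    c=np.linalg.inv(W)@np.append(p,1); return K[0,2]+K[0,0]*c[0]/-c[2], K[1,2]-K[1,1]*c[1]/-c[2]
def tri(*rays):
    A=np.zeros((3,3));b=np.zeros(3)
    for o,r in rays:
        P=np.eye(3)-np.outer(r,r);A+=P;b+=P@o
    p=np.linalg.solve(A,b); return p,[np.linalg.norm((np.eye(3)-np.outer(r,r))@(p-o)) for o,r in rays]
def save(n,img): cv2.imwrite('pics/'+n+'.png',cv2.cvtColor(img,cv2.COLOR_RGB2BGR))
E
python3 - <<'E'
from h import *
import pickle
D={}
for n in ['scene','top','wrist']:
    D[n]=cam(n); save(n,D[n][0]); print(n,D[n][3])
pickle.dump(D,open('d0.pkl','wb'))
print(state())
E
```

```text
pics
scene {'fx': 479.8037708290883, 'fy': 479.8037708290883, 'cx': 324.8595389235269, 'cy': 248.87878898903716, 'camera_from_world': array([[ 0.54531576,  0.83805695,  0.01706678, -0.29890305],
       [-0.65037185,  0.41017054,  0.63935638,  0.2471236 ],
       [ 0.52881677, -0.35975087,  0.76872111, -1.72530683],
       [ 0.        ,  0.        ,  0.        ,  1.        ]])}
top {'fx': 556.6154639602009, 'fy': 556.6154639602009, 'cx': 311.6812931597005, 'cy': 234.80287429938267, 'camera_from_world': array([[ 2.28275532e-02, -9.99454895e-01,  2.38498403e-02,
         1.14590136e-03],
       [ 9.90409089e-01,  2.58597177e-02,  1.35724399e-01,
        -4.92846573e-01],
       [-1.36267165e-01,  2.05228426e-02,  9.90459526e-01,
        -1.33827851e+00],
       [ 0.00000000e+00,  0.00000000e+00,  0.00000000e+00,
         1.00000000e+00]])}
wrist {'fx': 364.40721779984005, 'fy': 364.40721779984005, 'cx': 314.1009115346798, 'cy': 242.48974015632683, 'hand_eye': array([[-2.31492258e-04,  9.57726929e-01,  2.87678773e-01,
         7.48241251e-02],
       [ 9.99999329e-01,  5.48160089e-04, -1
[... 175 characters left out ...]
0000e+00,
         1.00000000e+00]])}
{'time_s': 0.15, 'joints': array([ 9.87011181e-01,  2.87013113e-01,  1.57782377e+00,  2.88011143e-05,
        1.27858378e+00, -1.49991888e-01]), 'qvel': array([ 0.00264617, -0.00024923, -0.00428453,  0.00143029, -0.00011458,
        0.00027967]), 'joint_efforts': array([ 5.46445190e-04, -4.06605792e+01, -2.93141627e+01, -1.26296100e-04,
        3.93543625e-03, -2.35963876e-05]), 'ee_pos': array([0.28339716, 0.61207718, 0.23024013]), 'ee_rot': array([-3.13978929e+00, -3.00415036e-04,  2.70779080e+00]), 'force': array([ 1.04905873,  0.05507956, -0.66546277]), 'wrist_torque': array([ 0.00795437,  0.00614547, -0.03440534]), 'finger_gap': 0.08534439290885612}
```

View pics/scene.png

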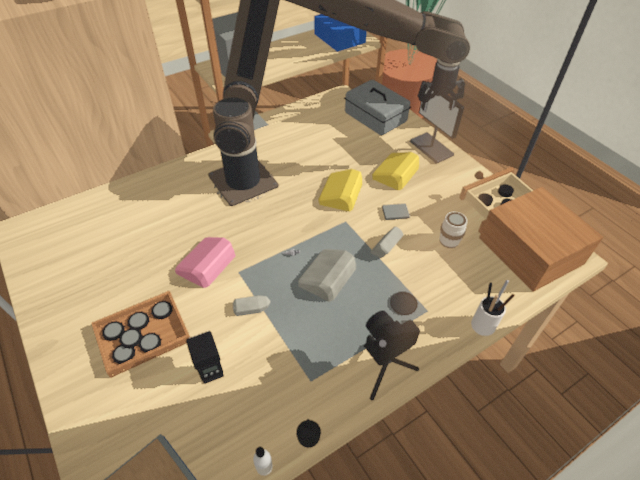

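View pics/top.png

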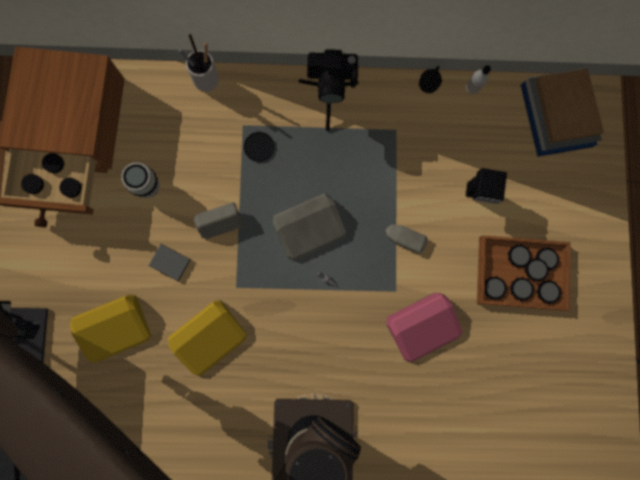

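The scene view shows the big grey stone at about (328,275), the wedge at (390,241) and the cap at (252,305). In the top view they are at (310,226), (217,219) and (407,238). The pink and yellow look-alikes stand apart from these.

```bash
python3 - <<'E'
from h import *
import pickle
D=pickle.load(open('d0.pkl','rb'))
_,Kt,Wt,_=D['top'];_,Ks,Ws,_=D['scene']
for n,t,s in [('wedge',(217,219),(390,241)),('cap',(407,238),(252,305)),('big',(310,226),(328,275)),('filter',(260,147),(404,302)),('tube',(139,179),(455,225)),('flash',(490,185),(206,357)),('cards',(170,262),(395,211)),('spike',(327,279),(291,253)),('camera',(331,75),(390,335))]:
    p,e=tri(ray(Kt,Wt,*t),ray(Ks,Ws,*s)); print(n,p.round(3),np.round(e,4),onz(Kt,Wt,*t,0.03).round(3))
img=D['top'][0][180:290,190:440]; img=np.clip(img.astype(float)*1.8,0,255).astype(np.uint8)
a=cv2.resize(img,None,fx=3.2,fy=3.2,interpolation=cv2.INTER_CUBIC)
b=cv2.resize(D['scene'][0][215:325,220:420],None,fx=2.2,fy=2.2,interpolation=cv2.INTER_CUBIC)
c=np.zeros((a.shape[0]+b.shape[0],800,3),np.uint8);c[:a.shape[0]]=a[:,:800];c[a.shape[0]:,:b.shape[1]]=b
save('crop0',c)
print(D['wrist'][2][:3,3], 'cam', (D['wrist'][2][:3,:3]@[0,0,-1]).round(3), onz(D['wrist'][1],D['wrist'][2],320,240,0.03))
E
```

```text
wedge [0.529 0.252 0.028] [0.0043 0.0043] [0.526 0.248 0.03 ]
cap [ 0.497 -0.222  0.01 ] [0.0055 0.0055] [ 0.491 -0.223  0.03 ]
big [0.522 0.022 0.006] [0.0054 0.0054] [0.515 0.018 0.03 ]
filter [0.723 0.154 0.007] [0.005 0.005] [0.713 0.148 0.03 ]
tube [0.614 0.436 0.074] [0.004 0.004] [0.622 0.446 0.03 ]
flash [ 0.62  -0.407  0.089] [0.0068 0.0068] [ 0.632 -0.434  0.03 ]
cards [0.42  0.364 0.008] [0.0023 0.0023] [0.417 0.357 0.03 ]
spike [ 0.388 -0.026  0.004] [0.0026 0.0026] [ 0.385 -0.027  0.03 ]
camera [ 0.85  -0.018  0.169] [0.0026 0.0026] [ 0.91  -0.027  0.03 ]
[0.21599805 0.64454482 0.37329962] cam [ 0.26  -0.122 -0.958] [0.30941367 0.60723371 0.03      ]
```

View pics/crop0.png

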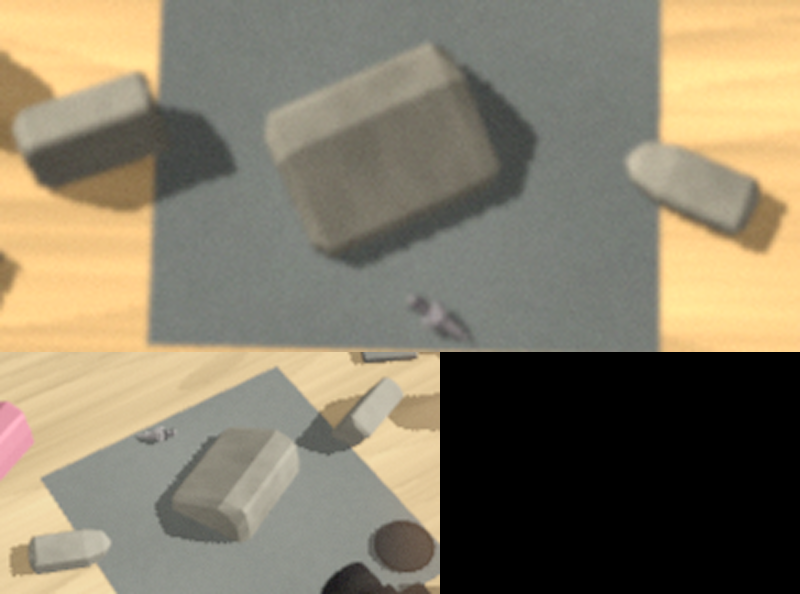

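The enlarged crop shows:
- **Big stone:** the crest is on the far side, and the face falls towards the robot at a world heading of about -157°.
- **Wedge:** its lit top is on the far side, and its tall dark side faces the robot at nearly the same heading.
- **Cap:** its point is towards the big stone.

Next I'll get close views with the wrist camera.

Emit:
jog_arm(
  travel=[
    [0.3, -0.45, -0.04],
    [0.3, -0.45, -0.04],
    [0.3, -0.45, -0.04],
    [0.3, -0.45, -0.04],
    [0.3, -0.45, -0.04],
    [0.3, -0.45, -0.04],
    [0.3, -0.45, -0.04],
    [0.3, -0.45, -0.04],
  ],
  spin=[-0.67, -0.67, -0.67, -0.67, -0.67, -0.67, -0.67, -0.67],
  hand=[1, 1, 1, 1, 1, 1, 1, 1],
)

```text
time_s: 1.15
ee_pos: [0.5242, 0.2509, 0.199]
ee_rot: [-3.141, -0.0, 1.956]
force: [0.2, 0.7, -0.6]
finger_gap: 0.0854
```

Emit:
jog_arm(
  travel=[
    [0, 0, 0],
    [0, 0, 0],
  ],
  spin=[0, 0],
  hand=[1, 1],
)

```text
time_s: 1.4
ee_pos: [0.5233, 0.2526, 0.199]
ee_rot: [-3.141, -0.001, 1.959]
force: [-0.6, 1.7, 0.7]
finger_gap: 0.0855
```

```bash
python3 - <<'E'
from h import *
import pickle
D=cam('wrist'); pickle.dump(D,open('w1.pkl','wb')); save('w1',D[0]); s=state(); print(s['ee_pos'],s['ee_rot'],s['joints'])
E
```

```text
[0.5230677  0.25321209 0.19915437] [-3.14114305e+00 -5.25256751e-04  1.96049042e+00] [ 2.76123435e-01  1.10140079e-01  1.84195231e+00  5.07255208e-04
  1.19000654e+00 -1.13759422e-01]
```

View pics/w1.png

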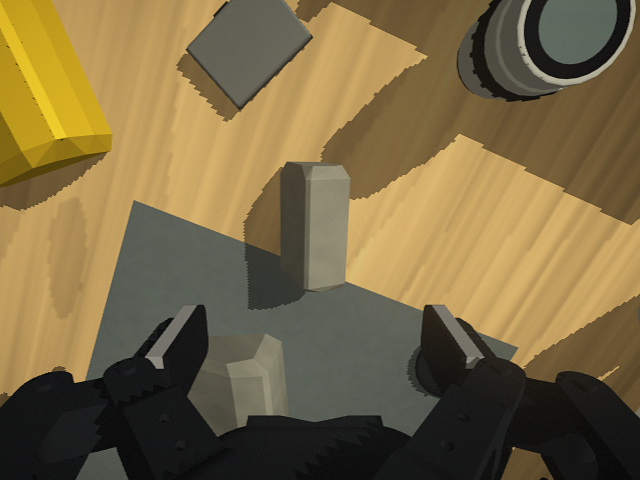

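The wedge spans columns 281-350 and rows 163-291 in the wrist view. Its top runs between edges at u≈305 and u≈350, and it is already nearly square to the jaws. Next I'll take pictures on a short tour past the big stone and the cap.

Emit:
jog_arm(
  travel=[
    [0, -0.37, 0.08],
    [0, -0.37, 0.08],
    [0, -0.37, 0.08],
    [0, 0, 0],
    [0, 0, 0],
  ],
  spin=[0, 0, 0, 0, 0],
  hand=[1, 1, 1, 1, 1],
)

```text
time_s: 2.08
ee_pos: [0.5232, 0.1429, 0.2233]
ee_rot: [3.141, -0.001, 1.961]
force: [0.5, -0.3, -0.1]
finger_gap: 0.0855
```

```bash
cat > shot.py <<'E'
from h import *
import pickle,sys
D=cam('wrist'); pickle.dump(D,open(sys.argv[1]+'.pkl','wb')); save(sys.argv[1],D[0]); s=state(); print(s['time_s'],s['ee_pos'],s['ee_rot'],np.abs(s['qvel']).max())
E
python3 shot.py w2
```

```text
2.125 [0.52318253 0.14297034 0.22304475] [-3.14129603e+00 -6.07334150e-04  1.96143458e+00] 0.0064012817875095775
```

Emit:
jog_arm(
  travel=[
    [-0.05, -0.4, 0],
    [-0.05, -0.4, 0],
    [-0.05, -0.4, 0],
    [0, 0, 0],
    [0, 0, 0],
  ],
  spin=[0, 0, 0, 0, 0],
  hand=[1, 1, 1, 1, 1],
)

```text
time_s: 2.75
ee_pos: [0.5087, 0.0227, 0.2231]
ee_rot: [-3.141, -0.001, 1.961]
force: [-0.5, -1.2, -0.6]
finger_gap: 0.0854
```

```bash
python3 shot.py w3
```

```text
2.8 [0.50869155 0.02283386 0.22308579] [-3.14139580e+00 -6.82785927e-04  1.96106807e+00] 0.005492711631979195
```

Emit:
jog_arm(
  travel=[
    [0, -0.47, 0],
    [0, -0.47, 0],
    [0, -0.47, 0],
    [0, -0.1, 0],
    [0, 0, 0],
    [0, 0, 0],
  ],
  spin=[0, 0, 0, 0, 0, 0],
  hand=[1, 1, 1, 1, 1, 1],
)

```text
time_s: 3.55
ee_pos: [0.5088, -0.1279, 0.2232]
ee_rot: [-3.142, -0.001, 1.961]
force: [-0.4, -0.6, -0.6]
finger_gap: 0.0853
```

```bash
python3 shot.py w4
```

```text
3.6 [ 0.50880004 -0.12795482  0.22323193] [ 3.14156022e+00 -5.00972162e-04  1.96149421e+00] 0.003935812662575093
```

Emit:
jog_arm(
  travel=[
    [0, -0.4, 0],
    [0, -0.4, 0],
    [0, -0.4, 0],
    [0, 0, 0],
    [0, 0, 0],
  ],
  spin=[0, 0, 0, 0, 0],
  hand=[1, 1, 1, 1, 1],
)

```text
time_s: 4.22
ee_pos: [0.5088, -0.2483, 0.2231]
ee_rot: [3.142, -0.001, 1.96]
force: [-0.3, -0.2, 0.3]
finger_gap: 0.0854
```

```bash
python3 shot.py w5; python3 - <<'E'
from h import *
a=[cv2.imread(f'pics/w{i}.png') for i in (2,3,4,5)]
c=np.vstack([np.hstack(a[:2]),np.hstack(a[2:])])
cv2.imwrite('pics/tour.png',cv2.resize(c,(800,600),interpolation=cv2.INTER_AREA))
E
```

```text
4.275 [ 0.50880205 -0.24803594  0.22314534] [ 3.14157127e+00 -7.95809505e-04  1.96085284e+00] 0.0052846809804298345
```

View pics/tour.png

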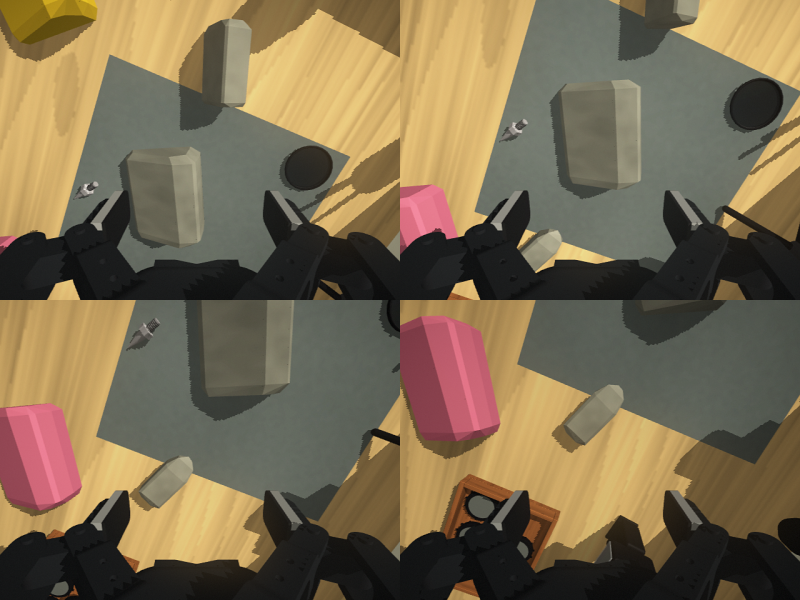

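The tour sheet shows each image at a scale of 1.6:
- **w2:** wedge (225,62), big stone (165,195).
- **w3:** big stone (600,133), with its crest edge at u≈622.
- **w4 and w5:** cap at (167,482) and (592,413).

Next I'll extract straight edges and triangulate.

```bash
python3 - <<'E'
from h import *
import pickle
roi={'w1':[('wedge',265,150,370,305)],'w2':[('wedge',310,20,410,180),('big',180,215,345,410)],'w3':[('big',230,110,420,320)],'w4':[('cap',205,235,325,350)],'w5':[('cap',250,120,370,250)]}
for k,L in roi.items():
    D=pickle.load(open(k+'.pkl','rb')); g=cv2.cvtColor(D[0],cv2.COLOR_RGB2GRAY)
    for n,x0,y0,x1,y1 in L:
        ls=cv2.createLineSegmentDetector().detect(cv2.GaussianBlur(g[y0:y1,x0:x1],(0,0),0.8))[0][:,0]
        ls=[l for l in ls if np.hypot(l[2]-l[0],l[3]-l[1])>22]
        print(k,n)
        for l in sorted(ls,key=lambda l:-np.hypot(l[2]-l[0],l[3]-l[1])): print('  ',(l+[x0,y0,x0,y0]).round(1), round(np.hypot(l[2]-l[0],l[3]-l[1])))
E
```

```text
w1 wedge
   [308.  178.1 305.6 287. ] 109
   [279.9 254.4 279.3 171.9] 83
   [348.7 200.6 344.8 278.2] 78
   [308.1 289.5 344.6 282.9] 37
   [286.9 161.4 318.1 161.2] 31
   [265.3 182.9 287.1 160.9] 31
   [341.9 164.7 313.2 165.8] 29
   [343.3 280.1 368.5 289.7] 27
w2 wedge
   [363.8  30.4 355.3 163.3] 133
   [322.6 146.9 325.6  55.6] 91
   [398.7  89.2 392.3 164.4] 75
   [399.   84.4 402.3  45.9] 39
   [331.1  41.8 364.2  27.7] 36
   [310.5  68.1 333.1  43. ] 34
w2 big
   [306.7 263.1 315.2 384.4] 122
   [202.  254.2 220.3 370.7] 118
   [324.3 334.4 319.7 244.3] 90
   [278.3 304.2 286.5 388.2] 84
   [271.9 251.5 278.7 303.2] 52
   [318.3 349.4 314.6 298.1] 51
   [208.2 349.4 186.8 394.9] 50
   [205.  305.7 208.4 348.1] 43
   [225.6 379.3 263.  389.9] 39
   [320.5 383.4 327.7 353.3] 31
   [180.5 328.4 198.  303.1] 31
   [314.3 295.6 313.2 266.9] 29
   [298.  247.  269.5 250.2] 29
   [289.4 389.5 315.7 388.1] 26
   [267.2 391.9 242.9 397.2] 25
   [188.  265.3 203.1 246.6] 24
   [205.6 255.7 228.2 258.6] 23
w3 big
   [343.  143.1 348.5 291.9] 149
   [384.8 288.1 384.3 139.4] 149
   [378.5 140.6 380.1 288.1] 147
   [256.9 145.6 270.8 281.9] 137
   [275.7 292.6 334.3 301.4] 59
   [237.7 163.8 263.1 133.1] 40
   [364.4 126.6 339.4 128. ] 25
   [260.6 146.2 284.3 144.7] 24
   [384.3 138.3 365.2 126.4] 23
w4 cap
   [269.5 259.5 224.1 305.4] 65
   [297.3 292.3 253.7 333.7] 60
   [217.5 300.  260.7 259.4] 59
   [260.3 259.  205.2 237.9] 59
   [223.  305.8 253.4 330.6] 39
   [206.2 313.1 208.  348.2] 35
   [241.3 330.  221.4 309.8] 28
   [288.3 254.2 304.6 269.1] 22
w5 cap
   [346.2 182.4 296.3 231.3] 70
   [305.1 151.9 250.3 128.9] 59
   [265.1 199.9 295.  227.6] 41
   [310.9 154.7 286.6 179.1] 34
   [254.5 200.9 272.1 179.3] 28
   [280.9 227.8 262.7 208.5] 27
   [284.4 178.4 268.4 198.4] 26
   [274.7 179.9 289.3 161.5] 23
   [332.5 134.7 314.1 148.6] 23
```

```bash
cat > m.py <<'E'
from h import *
import pickle
P={k:pickle.load(open(k+'.pkl','rb'))[1:3] for k in ('w1','w2','w3','w4','w5')}
def pl(k,l):
    K,W=P[k];o,a=ray(K,W,l[0],l[1]);_,b=ray(K,W,l[2],l[3]);n=np.cross(a,b);n/=np.linalg.norm(n);return n,n@o
def line(k1,l1,k2,l2):
    n1,d1=pl(k1,l1);n2,d2=pl(k2,l2);d=np.cross(n1,n2);d/=np.linalg.norm(d)
    if abs(d[1])>0 and d[1]<0:d=-d
    o=[]
    for u,v in (l1[:2],l1[2:]):
        p0,r=ray(*P[k1],u,v); t=(d2-n2@p0)/(n2@r);o.append(p0+t*r)
    return o,np.degrees(np.arctan2(d[1],d[0])),np.degrees(np.arcsin(d[2])),np.degrees(np.arcsin(np.linalg.norm(np.cross(n1,n2))))
E
python3 - <<'E'
from m import *
def show(n,*a):
    o,y,t,c=line(*a);print(n,o[0].round(4),o[1].round(4),'yaw %.1f tilt %.1f cross %.1f'%(y,t,c))
show('w tall',  'w1',(308,178.1,305.6,287),'w2',(363.8,30.4,355.3,163.3))
show('w short', 'w1',(348.7,200.6,344.8,278.2),'w2',(398.7,89.2,392.3,164.4))
show('crest', 'w3',(343,143.1,348.5,291.9),'w2',(271.9,251.5,286.5,388.2))
show('back', 'w3',(378.5,140.6,380.1,288.1),'w2',(306.7,263.1,315.2,384.4))
show('low', 'w3',(256.9,145.6,270.8,281.9),'w2',(202,254.2,220.3,370.7))
show('capR','w4',(297.3,292.3,253.7,333.7),'w5',(346.2,182.4,296.3,231.3))
show('capL','w4',(269.5,259.5,224.1,305.4),'w5',(310.9,154.7,268.4,198.4))
show('cap blunt','w4',(223,305.8,253.4,330.6),'w5',(265.1,199.9,295,227.6))
print('at nominal heights')
def nom(n,k,l,z):
    a=onz(*P[k],*l[:2],z);b=onz(*P[k],*l[2:],z);d=b-a; y=np.degrees(np.arctan2(d[1],d[0]));print(n,k,a.round(4),b.round(4),'yaw %.1f len %.4f'%(y,np.linalg.norm(d)))
for k,l in (('w1',(308,178.1,305.6,287)),('w2',(363.8,30.4,355.3,163.3))): nom('w tall',k,l,.059)
for k,l in (('w1',(348.7,200.6,344.8,278.2)),('w2',(398.7,89.2,392.3,164.4))): nom('w short',k,l,.041)
for k,l in (('w3',(343,143.1,348.5,291.9)),('w2',(271.9,251.5,286.5,388.2))): nom('crest',k,l,.058)
for k,l in (('w3',(256.9,145.6,270.8,281.9)),('w2',(202,254.2,220.3,370.7))): nom('low',k,l,.0206)
for k,l in (('w3',(378.5,140.6,380.1,288.1)),('w2',(306.7,263.1,315.2,384.4))): nom('back',k,l,.058)
for k,l in (('w4',(297.3,292.3,253.7,333.7)),('w5',(346.2,182.4,296.3,231.3)),('w4',(269.5,259.5,224.1,305.4)),('w5',(310.9,154.7,268.4,198.4)),('w4',(223,305.8,253.4,330.6)),('w5',(265.1,199.9,295,227.6))): nom('cap',k,l,.026)
E
```

```text
w tall [0.5028 0.2898 0.0598] [0.5352 0.2037 0.0567] yaw 110.7 tilt 1.9 cross 7.3
w short [0.5418 0.2832 0.04  ] [0.567  0.2177 0.0393] yaw 111.0 tilt 0.5 cross 6.3
crest [0.5043 0.094  0.0632] [ 0.5623 -0.025   0.0585] yaw 116.0 tilt 2.1 cross 12.5
back [0.5307 0.1069 0.0581] [ 0.5874 -0.0104  0.0588] yaw 115.8 tilt -0.3 cross 12.0
low [0.4359 0.0625 0.0228] [ 0.4943 -0.0586  0.0221] yaw 115.7 tilt 0.3 cross 10.2
capR [ 0.5241 -0.2112  0.0188] [ 0.4983 -0.2707  0.0241] yaw 66.5 tilt -4.7 cross 7.1
capL [ 0.4853 -0.1981 -0.0075] [ 0.4576 -0.2633  0.0027] yaw 67.0 tilt -8.1 cross 6.8
cap blunt [ 0.4582 -0.2508  0.0264] [ 0.4967 -0.2664  0.0257] yaw 158.0 tilt 1.0 cross 16.4
at nominal heights
w tall w1 [0.5028 0.2897 0.059 ] [0.5349 0.2047 0.059 ] yaw -69.3 len 0.0909
w tall w2 [0.5009 0.295  0.059 ] [0.5351 0.2033 0.059 ] yaw -69.5 len 0.0978
w short w1 [0.5417 0.2833 0.041 ] [0.5666 0.2183 0.041 ] yaw -69.0 len 0.0696
w short w2 [0.5461 0.2714 0.041 ] [0.5679 0.2143 0.041 ] yaw -69.1 len 0.0611
crest w3 [0.5047 0.0941 0.058 ] [ 0.5624 -0.0251  0.058 ] yaw -64.2 len 0.1324
crest w2 [
[... 162 characters left out ...]
.0627 0.0206] [ 0.4943 -0.0598  0.0206] yaw -64.2 len 0.1361
back w3 [0.5307 0.1069 0.058 ] [ 0.5877 -0.0107  0.058 ] yaw -64.1 len 0.1306
back w2 [0.5309 0.1065 0.058 ] [ 0.587  -0.0097  0.058 ] yaw -64.2 len 0.1290
cap w4 [ 0.5232 -0.208   0.026 ] [ 0.4982 -0.2696  0.026 ] yaw -112.1 len 0.0665
cap w5 [ 0.5244 -0.2078  0.026 ] [ 0.4987 -0.2691  0.026 ] yaw -112.7 len 0.0665
cap w4 [ 0.4848 -0.1856  0.026 ] [ 0.459  -0.2502  0.026 ] yaw -111.8 len 0.0695
cap w5 [ 0.4846 -0.197   0.026 ] [ 0.4627 -0.2493  0.026 ] yaw -112.7 len 0.0566
cap w4 [ 0.4581 -0.2511  0.026 ] [ 0.4967 -0.2662  0.026 ] yaw -21.5 len 0.0414
cap w5 [ 0.4603 -0.2518  0.026 ] [ 0.4962 -0.2661  0.026 ] yaw -21.8 len 0.0387
```

```bash
python3 - <<'E'
from m import *
n=np.array([-.9348,-.3551,0]);t=np.array([.3551,-.9348,0])
for z,pts in ((.052,((327,165.3),(326,286.5),(320,287.5))),(.03,((302,161.3),))):
    for p in pts:
        q=onz(*P['w1'],*p,z);print(z,p,q.round(4),'n %.4f t %.4f'%(n@q,t@q))
print('w2',[(t@onz(*P['w2'],*p,.05)).round(4) for p in ((383,29),(375,170))])
a=np.array([.381,.9245,0]);m=np.array([.9245,-.381,0])
for k,p in (('w5',(349,137)),('w4',(300,260))):
    q=onz(*P[k],*p,.02);print('cap tip',q.round(4),a@q,m@q)
for tt in (-.050,-.048): print((n*-.577+t*tt).round(4))
print('seat',(np.array([-.900,-.435])*-.4692+np.array([.435,-.9])*.201).round(4), 'cap sides low')
for k,l in (('w4',(217.5,300,260.7,259.4)),('w4',(224,305.4,269.5,259.5)),('w5',(254.5,200.9,289.3,161.5))):
    print(k,[(m@onz(*P[k],l[i],l[i+1],z)).round(4) for i in (0,2) for z in (0,.013,.026)])
I=cv2.imread('pics/w4.png')[235:345,205:325];J=cv2.imread('pics/w5.png')[125:240,245:365];L=cv2.imread('pics/w1.png')[150:300,240:390]
r=lambda x:cv2.resize(x,(400,400),interpolation=cv2.INTER_CUBIC)
cv2.imwrite('pics/capcrop.png',np.hstack([r(J),r(L)]))
E
```

```text
0.052 (327, 165.3) [0.513  0.3038 0.052 ] n -0.5874 t -0.1018
0.052 (326, 286.5) [0.552  0.2089 0.052 ] n -0.5902 t 0.0008
0.052 (320, 287.5) [0.5476 0.206  0.052 ] n -0.5851 t 0.0018
0.03 (302, 161.3) [0.4937 0.2975 0.03  ] n -0.5672 t -0.1028
w2 [np.float64(-0.1014), np.float64(0.0058)]
cap tip [ 0.5109 -0.1696  0.02  ] 0.03789497770408627 0.5369215298057964
cap tip [ 0.5135 -0.1767  0.02  ] 0.03225328144525758 0.54202864175367
[ 0.5216  0.2516 -0.    ]
[ 0.5223  0.2498 -0.    ]
seat [0.5097 0.0232] cap sides low
w4 [np.float64(0.5144), np.float64(0.5126), np.float64(0.5109), np.float64(0.5162), np.float64(0.5145), np.float64(0.5127)]
w4 [np.float64(0.5237), np.float64(0.5217), np.float64(0.5196), np.float64(0.523), np.float64(0.5209), np.float64(0.5189)]
w5 [np.float64(0.5152), np.float64(0.5151), np.float64(0.515), np.float64(0.5133), np.float64(0.5133), np.float64(0.5132)]
```

View pics/capcrop.png

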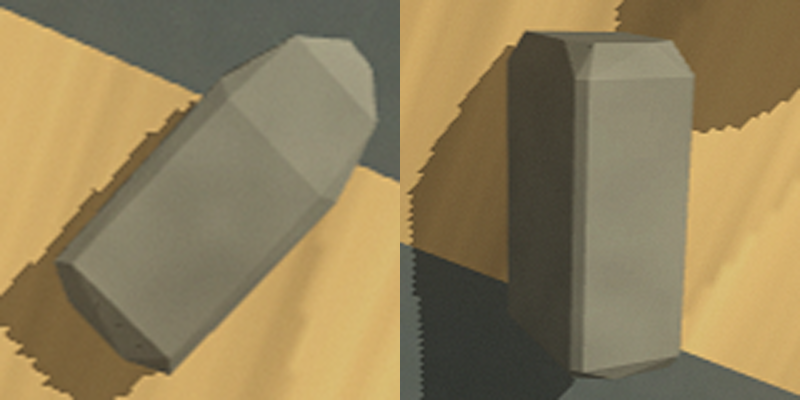

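The crop shows the cap's top has a bevelled left edge and a pointed end chipped downwards. The wedge's top spans u 308-348 and its ends are at t≈-0.102 and +0.001, which puts the middle near (0.522, 0.252). I'll move over the wedge.

The tool can't tilt, so I'll close the upright jaws on the leaning stone, which should turn it upright into the pads.

Emit:
jog_arm(
  travel=[
    [0.016, 0.5, 0],
    [0.016, 0.5, 0],
    [0.016, 0.5, 0],
    [0.016, 0.5, 0],
    [0.016, 0.5, 0],
    [0.016, 0.5, 0],
    [0.016, 0.5, 0],
    [0.016, 0.5, 0],
  ],
  spin=[0, 0, 0, 0, 0, 0, 0, -0.19],
  hand=[1, 1, 1, 1, 1, 1, 1, 1],
)

```text
time_s: 5.28
ee_pos: [0.5204, 0.1535, 0.2236]
ee_rot: [3.141, -0.0, 1.934]
force: [1.5, 0.9, 0.5]
finger_gap: 0.0852
```

Emit:
jog_arm(
  travel=[
    [0, 0.5, 0],
    [0, 0.49, -0.2],
    [0, 0, -0.4],
    [0, 0, -0.4],
    [0, 0, 0],
    [0, 0, 0],
  ],
  spin=[0, 0, 0, 0, 0, 0],
  hand=[1, 1, 1, 1, 1, 1],
)

```text
time_s: 6.02
ee_pos: [0.5219, 0.2503, 0.125]
ee_rot: [3.139, 0.0, 1.934]
force: [-0.4, 0.7, 0.5]
finger_gap: 0.0856
```

```bash
python3 shot.py w6
```

```text
6.075 [0.52261373 0.25020309 0.12579601] [3.13769500e+00 2.83902070e-04 1.93338435e+00] 0.009365351005606497
```

View pics/w6.png

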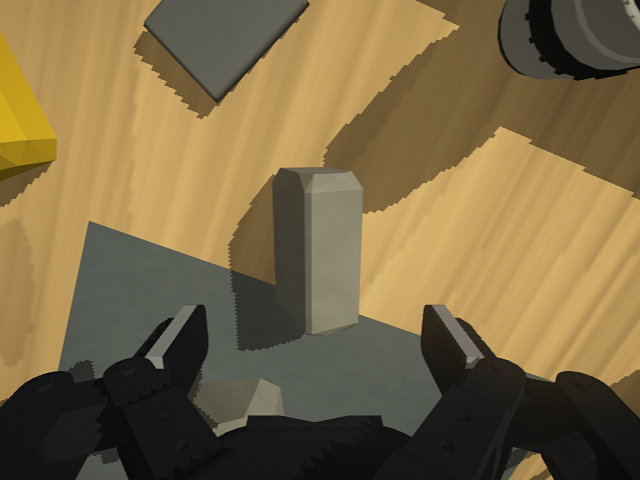

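The wedge is centred between the jaws and square to them: its edges are at u≈273-363 and the pads at u≈180 and 447. Now I'll descend and close slowly.

Emit:
jog_arm(
  travel=[
    [0, 0, -0.35],
    [0, 0, -0.35],
    [0, 0, -0.2],
    [0, 0, -0.14],
    [0, 0, 0],
    [0, 0, 0],
  ],
  spin=[0, 0, 0, 0, 0, 0],
  hand=[1, 1, 1, 1, 1, 1],
  grip_force=30,
)

```text
time_s: 6.82
ee_pos: [0.5226, 0.2498, 0.0206]
ee_rot: [3.139, 0.0, 1.933]
force: [0.2, -0.4, 0.5]
finger_gap: 0.0852
```

Emit:
jog_arm(
  travel=[
    [0, 0, 0],
    [0, 0, 0],
    [0, 0, 0],
  ],
  spin=[0, 0, 0],
  hand=[0.8, 0.7, 0.65],
)

```text
time_s: 7.2
ee_pos: [0.5242, 0.2503, 0.0213]
ee_rot: [3.135, 0.0, 1.933]
force: [3.7, 1.9, 2.8]
finger_gap: 0.0555
```

Emit:
jog_arm(
  travel=[
    [0, 0, 0],
    [0, 0, 0],
    [0, 0, 0],
  ],
  spin=[0, 0, 0],
  hand=[0.6, 0.56, 0.56],
)

```text
time_s: 7.58
ee_pos: [0.5248, 0.2505, 0.022]
ee_rot: [3.134, 0.0, 1.933]
force: [3.8, 3.0, 5.7]
finger_gap: 0.0505
```

```bash
python3 shot.py w7; python3 -c "
from h import *
print(state())"
```

```text
7.625 [0.52479927 0.25050565 0.02198903] [3.13359578e+00 4.41733491e-04 1.93269461e+00] 0.0023312910409261887
{'time_s': 7.625, 'joints': array([ 2.70834662e-01,  3.40467484e-01,  1.93509608e+00,  3.79777406e-04,
        8.58025210e-01, -9.13125907e-02]), 'qvel': array([ 0.0013086 , -0.00187908,  0.00055338,  0.00187179, -0.00233129,
        0.00074516]), 'joint_efforts': array([-1.20883877e-01, -3.23308504e+01, -1.76828188e+01, -1.63953057e-01,
        1.04686707e+00,  2.11725198e-02]), 'ee_pos': array([0.52479927, 0.25050565, 0.02198903]), 'ee_rot': array([3.13359578e+00, 4.41733491e-04, 1.93269461e+00]), 'force': array([4.65260667, 1.96833045, 5.7527985 ]), 'wrist_torque': array([ 0.33872643, -0.60169513, -0.00216071]), 'finger_gap': 0.05093817589837299}
```

Emit:
jog_arm(
  travel=[
    [0, 0, 0],
    [0, 0, 0],
    [0, 0, 0],
  ],
  spin=[0, 0, 0],
  hand=[0.5, 0.47, 0.45],
  grip_force=30,
)

```text
time_s: 8.0
ee_pos: [0.5248, 0.2505, 0.022]
ee_rot: [3.134, 0.0, 1.933]
force: [5.1, 1.3, 4.1]
finger_gap: 0.0504
```

```bash
python3 shot.py w8; python3 -c "
from h import *
print(state()['force'],state()['finger_gap'])"
```

```text
8.05 [0.5247997  0.25049929 0.02197785] [3.13360111e+00 4.24661174e-04 1.93268790e+00] 0.0006460130883502157
[4.43683759 1.81051506 5.52498904] 0.05039587883579976
```

View pics/w8.png

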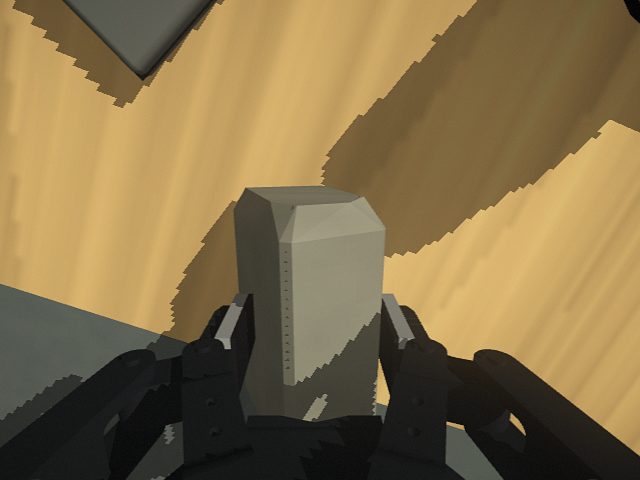

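The jaws stopped at a gap of 50 mm with the stone still leaning (top between u≈290 and 385, rows 205-385). Pad friction holds it by its two edges.

That is still usable. I'll carry it leaning, touch its short lower edge on the face at x = -20, and arc the tool down and downhill. The face then turns the stone upright within the grip.

Emit:
jog_arm(
  travel=[
    [0, 0, 0],
    [0, 0, 0.05],
    [0, 0, 0.1],
    [0, 0, 0.15],
  ],
  spin=[0, 0, 0, 0],
  hand=[0.3, 0.3, 0.3, 0.3],
  grip_force=50,
)

```text
time_s: 8.55
ee_pos: [0.5186, 0.2487, 0.0473]
ee_rot: [-3.135, -0.001, 1.933]
force: [-0.3, -0.5, -4.8]
finger_gap: 0.0454
```

```bash
python3 shot.py w9; python3 -c "
from h import *
print(state()['force'],state()['wrist_torque'],state()['finger_gap'])"
```

```text
8.6 [0.52064368 0.24932185 0.05018308] [-3.13979716e+00 -1.35162982e-04  1.93303689e+00] 0.07293787505665061
[ 0.23308522  0.37277692 -2.73493237] [ 0.08695556 -0.11254813  0.01273492] 0.04585456746389748
```

The gap fell to 45 mm as it lifted, so the stone is turning upright. I'll raise it clear and squeeze harder.

Emit:
jog_arm(
  travel=[
    [0, 0, 0.2],
    [0, 0, 0.3],
    [0, 0, 0.3],
    [0, 0, 0.2],
    [0, 0, 0],
    [0, 0, 0],
  ],
  spin=[0, 0, 0, 0, 0, 0],
  hand=[0.3, 0.3, 0.3, 0.3, 0.3, 0.3],
  grip_force=80,
)

```text
time_s: 9.35
ee_pos: [0.5205, 0.2492, 0.148]
ee_rot: [-3.139, -0.0, 1.933]
force: [-0.2, 0.5, -6.1]
finger_gap: 0.0383
```

```bash
python3 shot.py w10; python3 -c "
from h import *
print(state()['force'],state()['wrist_torque'],state()['finger_gap'])
d=cam('scene'); a=cv2.resize(d[0][150:300,330:530],(500,375),interpolation=cv2.INTER_CUBIC); b=cv2.resize(cv2.cvtColor(cv2.imread('pics/w10.png'),cv2.COLOR_BGR2RGB),(300,225))
c=np.zeros((375,800,3),np.uint8);c[:,:500]=a;c[:225,500:]=b;save('v10',c)"
```

```text
9.4 [0.52023892 0.24911977 0.14747248] [-3.13804630e+00 -3.00654215e-04  1.93285796e+00] 0.008930590117094394
[ 0.09232389 -0.47125566 -5.04209646] [0.01043128 0.0348606  0.03622139] 0.03762967543859235
```

View pics/v10.png

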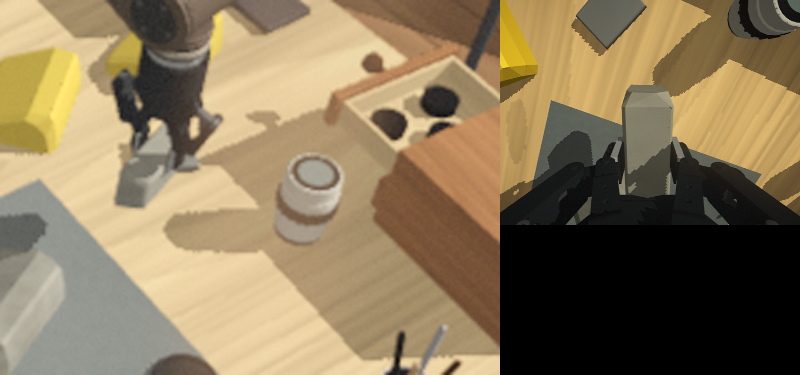

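With the gap at 38 mm the wedge is now flush and upright in the pads; the wrist inset shows its top square between the fingers. Next I'll measure where it sits in the grip.

```bash
python3 - <<'E'
from h import *
import pickle
D=pickle.load(open('w10.pkl','rb')); g=cv2.cvtColor(D[0],cv2.COLOR_RGB2GRAY); x0,y0,x1,y1=240,160,400,430
ls=cv2.createLineSegmentDetector().detect(cv2.GaussianBlur(g[y0:y1,x0:x1],(0,0),0.8))[0][:,0]
for l in sorted(ls,key=lambda l:-np.hypot(l[2]-l[0],l[3]-l[1]))[:16]: print((l+[x0,y0,x0,y0]).round(1))
cv2.imwrite('pics/w10c.png',cv2.resize(cv2.imread('pics/w10.png')[160:440,200:440],(600,700))[:600])
K=D[1];H=np.array(D[3]['hand_eye'])
# tool-frame rays; for plane tool z = -zz (above TCP)
def onT(u,v,z):
    o,r=ray(K,H,u,v);return o+r*(z-o[2])/r[2]
for z in (-.02,-.03,-.036,-.042): print(z,[onT(u,v,z).round(4).tolist() for u,v in ((266,220),(358,220),(314,185),(312,183))])
E
```

```text
[267.  300.6 270.4 368.3]
[266.7 239.3 269.  299.4]
[279.3 179.8 328.2 181.6]
[267.  413.2 265.3 365.6]
[361.6 355.7 363.5 309.3]
[357.  194.5 315.7 198.7]
[258.2 227.4 270.8 187.8]
[333.  416.9 371.8 414.4]
[260.5 264.4 258.5 226.8]
[280.7 415.1 315.9 422. ]
[264.1 359.3 258.3 390.7]
[368.  302.3 377.4 332.5]
[314.4 197.6 283.1 196.8]
[393.4 333.5 381.9 305.1]
[305.5 353.2 325.1 331.3]
[250.5 385.5 254.9 414.1]
-0.02 [[0.0462, -0.0171, -0.02], [0.0462, 0.0148, -0.02], [0.0583, -0.0004, -0.02], [0.059, -0.0011, -0.02]]
-0.03 [[0.0486, -0.0157, -0.03], [0.0486, 0.0136, -0.03], [0.0597, -0.0004, -0.03], [0.0603, -0.0011, -0.03]]
-0.036 [[0.05, -0.0149, -0.036], [0.05, 0.0128, -0.036], [0.0605, -0.0004, -0.036], [0.0611, -0.001, -0.036]]
-0.042 [[0.0514, -0.0141, -0.042], [0.0514, 0.0121, -0.042], [0.0613, -0.0005, -0.042], [0.0619, -0.001, -0.042]]
```

View pics/w10c.png

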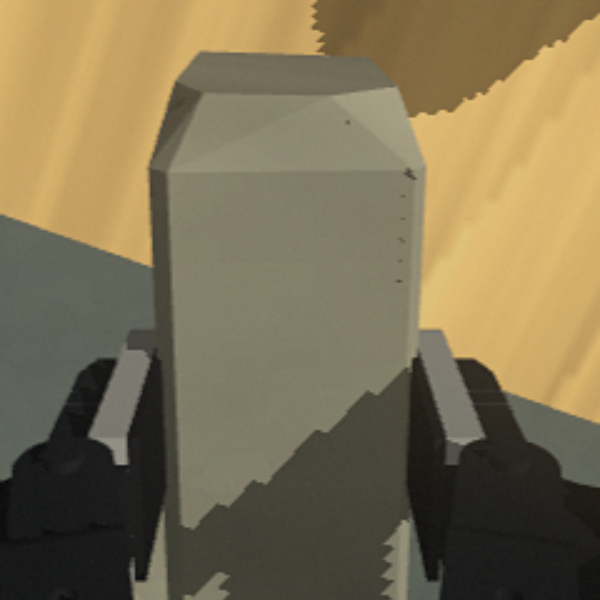

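```bash
python3 - <<'E'
from h import *
import pickle
D=pickle.load(open('w10.pkl','rb'));K=D[1];H=np.array(D[3]['hand_eye']);W=D[2]
for p in ((.011,-.02,0),(.011,.02,0),(.011,-.02,-.02),(.011,.02,-.02),(.011,-.02,-.038),(.011,.02,-.038)):
    print(p,np.round(proj(K,H,np.array(p)),1))
c=cam('scene')
print('top-of-wedge guesses in scene:')
T=W@np.linalg.inv(H)
for zt in (-.015,-.025,-.035):
    print(zt,[np.round(proj(c[1],c[2],(T@np.array([x,y,zt,1]))[:3]),1) for x,y in ((.05,-.02),(.05,.02),(-.05,-.02),(-.05,.02))])
for zt in (.03,.04,.05): print('tall bottom',zt,[np.round(proj(c[1],c[2],(T@np.array([x,-.02,zt,1]))[:3]),1) for x in (.05,-.05)], 'sideshort',[np.round(proj(c[1],c[2],(T@np.array([x,.02,zt-.018,1]))[:3]),1) for x in (.05,-.05)])
a=cv2.resize(c[0][190:250,360:420],(600,600),interpolation=cv2.INTER_CUBIC);save('sc10',a)
E
```

```text
(0.011, -0.02, 0) [268.1 289.9]
(0.011, 0.02, 0) [361.8 289.8]
(0.011, -0.02, -0.02) [261.8 311.9]
(0.011, 0.02, -0.02) [368.6 311.8]
(0.011, -0.02, -0.038) [254.3 337.7]
(0.011, 0.02, -0.038) [376.6 337.6]
top-of-wedge guesses in scene:
-0.015 [array([394.4, 197.5]), array([405.9, 203.2]), array([376.7, 216.7]), array([388.5, 222.8])]
-0.025 [array([394.9, 195.1]), array([406.4, 200.8]), array([377.1, 214.3]), array([388.9, 220.4])]
-0.035 [array([395.3, 192.7]), array([407. , 198.4]), array([377.5, 211.9]), array([389.4, 218. ])]
tall bottom 0.03 [array([392.5, 208. ]), array([375.2, 227.1])] sideshort [array([404.6, 209.6]), array([387.4, 229.1])]
tall bottom 0.04 [array([392.1, 210.3]), array([374.9, 229.4])] sideshort [array([404.1, 211.9]), array([387. , 231.4])]
tall bottom 0.05 [array([391.7, 212.5]), array([374.5, 231.6])] sideshort [array([403.7, 214.1]), array([386.6, 233.6])]
```

View pics/sc10.png

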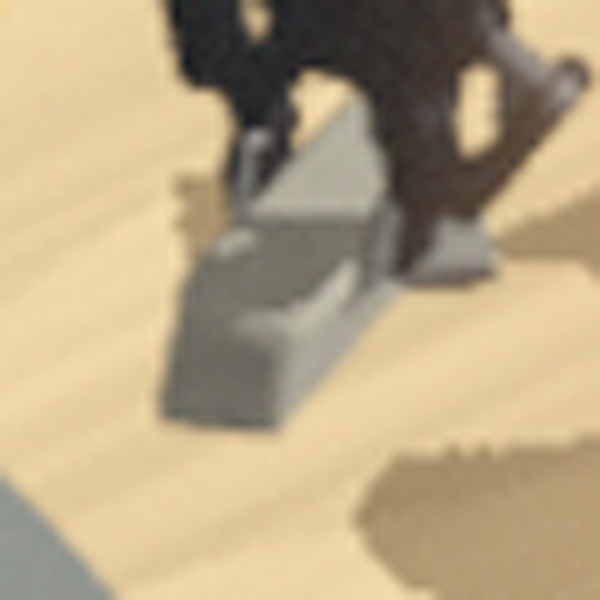

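The near end's bottom is at scene pixel ≈(376.5,231.5) and the top corner at (388,224). With the wrist widths, that puts the wedge's top about 14 mm above the TCP, flush in the pads, and its middle about 2.5 mm along tool +x. The fingers will clear the crest. I'll carry it to the seat.

Emit:
jog_arm(
  travel=[
    [-0.02, -0.3, 0],
    [-0.02, -0.4, 0],
    [-0.02, -0.45, 0],
    [-0.02, -0.45, 0],
    [-0.014, -0.4, 0],
    [0, -0.28, 0],
    [0, 0, 0],
    [0, 0, 0],
  ],
  spin=[0, 0.1, 0.1, 0.2, 0.13, 0.1, 0, 0],
  hand=[0.3, 0.3, 0.3, 0.3, 0.3, 0.3, 0.3, 0.3],
)

```text
time_s: 10.5
ee_pos: [0.5117, 0.0218, 0.1487]
ee_rot: [-3.141, -0.001, 2.02]
force: [-0.2, -0.9, -4.9]
finger_gap: 0.0382
```

```bash
python3 shot.py w11; python3 -c "
from h import *
s=state();print(s['force'],s['wrist_torque'],s['finger_gap'],np.degrees(s['ee_rot']))
S=np.array([.5108,.0210]);d=S-s['ee_pos'][:2];print('delta',d, 'along n_s',d@[-.9,-.435],'t',d@[.435,-.9])"
```

```text
10.55 [0.51174745 0.0221233  0.14879142] [-3.14085648e+00 -9.85555257e-04  2.02123438e+00] 0.011723468562077346
[-0.54746133  0.19334897 -4.79676968] [ 0.03390512 -0.04247573 -0.00120056] 0.038262307525443184 [-1.79957820e+02 -5.64681567e-02  1.15808200e+02]
delta [-0.00094745 -0.0011233 ] along n_s 0.0013413381539786513 t 0.0005988331732362117
```

Emit:
jog_arm(
  travel=[
    [-0.01, -0.01, -0.2],
    [0, 0, -0.2],
    [0, 0, -0.1],
    [0, 0, 0],
    [0, 0, 0],
  ],
  spin=[0, 0, 0, 0, 0],
  hand=[0.3, 0.3, 0.3, 0.3, 0.3],
)

```text
time_s: 11.18
ee_pos: [0.5118, 0.0206, 0.1002]
ee_rot: [3.14, 0.001, 2.021]
force: [-0.2, 1.1, -3.9]
finger_gap: 0.0377
```

Emit:
jog_arm(
  travel=[
    [0, 0, -0.02],
    [0, 0, -0.02],
    [0, 0, -0.02],
    [0, 0, 0],
  ],
  spin=[0, 0, 0, 0],
  hand=[0.3, 0.3, 0.3, 0.3],
)

```text
time_s: 11.68
ee_pos: [0.5109, 0.0205, 0.0931]
ee_rot: [-3.141, -0.0, 2.021]
force: [-0.4, 0.3, -4.0]
finger_gap: 0.0381
```

```bash
python3 -c "
from h import *
s=state();print(s['ee_pos'],s['force'],s['wrist_torque'],s['finger_gap'],np.degrees(s['ee_rot']))"
```

```text
[0.51086796 0.02047208 0.09308694] [-0.36699693  0.28396687 -4.02847333] [0.02190212 0.03473416 0.04285408] 0.03812662823129104 [-1.79974815e+02 -1.78731300e-02  1.15780348e+02]
```

Emit:
jog_arm(
  travel=[
    [0, 0, -0.02],
    [0, 0, 0],
    [0, 0, -0.015],
    [0, 0, 0],
  ],
  spin=[0, 0, 0, 0],
  hand=[0.3, 0.3, 0.3, 0.3],
)

```text
time_s: 12.18
ee_pos: [0.511, 0.0205, 0.0897]
ee_rot: [-3.141, -0.0, 2.021]
force: [0.4, 1.0, -5.0]
finger_gap: 0.038
```

Emit:
jog_arm(
  travel=[
    [0, 0, -0.015],
    [0, 0, 0],
  ],
  spin=[0, 0],
  hand=[0.3, 0.3],
)

```text
time_s: 12.42
ee_pos: [0.511, 0.0205, 0.0882]
ee_rot: [-3.141, -0.0, 2.021]
force: [-0.4, -0.0, -5.0]
finger_gap: 0.0379
```

Emit:
jog_arm(
  travel=[
    [0, 0, -0.015],
    [0, 0, 0],
  ],
  spin=[0, 0],
  hand=[0.3, 0.3],
)

```text
time_s: 12.68
ee_pos: [0.5109, 0.0205, 0.0867]
ee_rot: [-3.141, -0.0, 2.021]
force: [0.5, 0.8, -5.5]
finger_gap: 0.0384
```

Emit:
jog_arm(
  travel=[
    [0, 0, -0.01],
    [0, 0, 0],
  ],
  spin=[0, 0],
  hand=[0.3, 0.3],
)

```text
time_s: 12.92
ee_pos: [0.511, 0.0205, 0.0857]
ee_rot: [-3.141, -0.0, 2.021]
force: [-0.4, -0.1, -4.5]
finger_gap: 0.0379
```

Emit:
jog_arm(
  travel=[
    [0, 0, -0.01],
    [0, 0, 0],
  ],
  spin=[0, 0],
  hand=[0.3, 0.3],
)

```text
time_s: 13.18
ee_pos: [0.511, 0.0205, 0.0847]
ee_rot: [-3.141, -0.0, 2.021]
force: [-0.9, -0.6, -4.4]
finger_gap: 0.0378
```

Emit:
jog_arm(
  travel=[
    [0, 0, -0.015],
    [0, 0, 0],
  ],
  spin=[0, 0],
  hand=[0.3, 0.3],
)

```text
time_s: 13.42
ee_pos: [0.5113, 0.0205, 0.0835]
ee_rot: [3.141, 0.0, 2.021]
force: [0.4, 0.1, -2.6]
finger_gap: 0.038
```

Emit:
jog_arm(
  travel=[
    [0, 0, -0.01],
    [0, 0, 0],
  ],
  spin=[0, 0],
  hand=[0.3, 0.3],
)

```text
time_s: 13.68
ee_pos: [0.5114, 0.0205, 0.0834]
ee_rot: [3.142, 0.0, 2.021]
force: [-4.3, 1.9, 4.8]
finger_gap: 0.0383
```

Emit:
jog_arm(
  travel=[
    [0, 0, -0.01],
    [0, 0, 0],
  ],
  spin=[0, 0],
  hand=[0.3, 0.3],
)

```text
time_s: 13.92
ee_pos: [0.5114, 0.0205, 0.0833]
ee_rot: [-3.141, -0.0, 2.021]
force: [-5.3, 1.1, 10.2]
finger_gap: 0.038
```

```bash
python3 shot.py w12; python3 - <<'E'
from h import *
import pickle
D=pickle.load(open('w12.pkl','rb')); 
d=cam('scene');pickle.dump(d,open('s12.pkl','wb'));a=cv2.resize(d[0][235:315,280:380],(500,400),interpolation=cv2.INTER_CUBIC)
b=cv2.resize(D[0][150:450,200:425],(300,400))
save('v12',np.hstack([a,b])); print(state()['force'],state()['ee_pos'])
E
```

```text
13.975 [0.51143905 0.02054874 0.08330433] [-3.14123328e+00 -1.65370356e-04  2.02101777e+00] 0.0018200491990581534
[-5.94064596  1.41514029 10.15008663] [0.51144424 0.02051993 0.08328369]
```

View pics/v12.png

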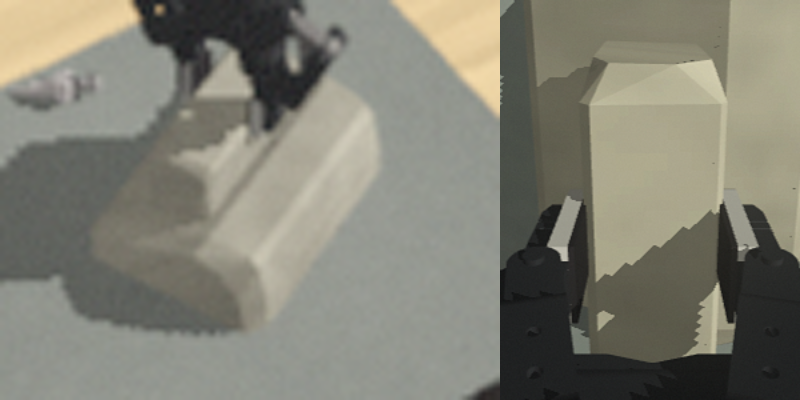

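The wedge touched the face at TCP z = 0.0834 m, where 0.087 was expected. The picture shows it seated mid-face with the fingers clear. I'll ease the pressure and open gently.

Emit:
jog_arm(
  travel=[
    [0, 0, 0.012],
    [0, 0, 0],
    [0, 0, 0],
    [0, 0, 0],
    [0, 0, 0],
    [0, 0, 0],
  ],
  spin=[0, 0, 0, 0, 0, 0],
  hand=[0.4, 0.42, 0.46, 0.5, 0.56, 0.6],
  grip_force=20,
)

```text
time_s: 14.78
ee_pos: [0.5112, 0.0203, 0.0823]
ee_rot: [3.141, 0.0, 2.021]
force: [0.3, -0.2, -0.8]
finger_gap: 0.051
```

Emit:
jog_arm(
  travel=[
    [0, 0, 0],
    [0, 0, 0.1],
    [0, 0, 0.2],
    [0, 0, 0.4],
    [0, 0, 0.5],
    [0, 0, 0],
    [0, 0, 0],
  ],
  spin=[0, 0, 0, 0, 0, 0, 0],
  hand=[0.65, 0.65, 0.65, 0.65, 0.8, 0.8, 0.8],
)

```text
time_s: 15.65
ee_pos: [0.511, 0.0205, 0.2028]
ee_rot: [3.141, 0.0, 2.021]
force: [0.1, -0.3, -1.0]
finger_gap: 0.0684
```

```bash
python3 shot.py w13; python3 - <<'E'
from h import *
import pickle
D=pickle.load(open('w13.pkl','rb')); 
d=cam('scene');pickle.dump(d,open('s13.pkl','wb'));a=cv2.resize(d[0][235:315,280:380],(360,288),interpolation=cv2.INTER_CUBIC)
b=cv2.resize(D[0][90:410,150:490],(440,414));c=np.zeros((414,800,3),np.uint8);c[:288,:360]=a;c[:,360:]=b
save('v13',c)
g=cv2.cvtColor(D[0],cv2.COLOR_RGB2GRAY); x0,y0,x1,y1=180,90,450,410
ls=cv2.createLineSegmentDetector().detect(cv2.GaussianBlur(g[y0:y1,x0:x1],(0,0),0.8))[0][:,0]
for l in sorted(ls,key=lambda l:-np.hypot(l[2]-l[0],l[3]-l[1]))[:16]: print((l+[x0,y0,x0,y0]).round(1))
E
```

```text
15.7 [0.51037393 0.02060372 0.20167019] [-3.14030871e+00 -9.09685993e-04  2.02088660e+00] 0.018206685265691414
[382.7 296.9 392.  140.6]
[386.4 141.9 377.9 296.9]
[291.6 181.8 293.7 306.9]
[343.2 305.6 346.2 181.9]
[413.9 391.2 393.4 334.3]
[210.6 297.7 180.9 344.5]
[198.1 343.1 223.9 296.6]
[446.8 344.  418.2 299.3]
[232.3 342.5 213.5 391.3]
[256.1 139.4 257.8 185.6]
[285.1 408.3 242.4 391.8]
[259.4 139.7 303.1 139.6]
[233.8 157.5 263.4 125.9]
[230.2 299.3 232.7 341.9]
[404.5 297.5 424.9 334.2]
[340.7 166.4 300.6 167.9]
```

No pictures are left to view, so I'll check numerically from here. The wedge's top edges show as two clean lines, at u≈292 and u≈345.

```bash
python3 - <<'E'
from m import *
D=pickle.load(open('w13.pkl','rb'));P['w13']=D[1:3]
n=np.array([-.9,-.435,0]);t=np.array([.435,-.9,0]);S=np.array([.5097,.0232,0])
for z in (.095,.101,.107):
    for l in ((291.6,181.8,293.7,306.9),(343.2,305.6,346.2,181.9)):
        a=onz(*P['w13'],*l[:2],z);b=onz(*P['w13'],*l[2:],z);print(z,'x %.4f %.4f  y %.4f %.4f'%(n@(a-S),n@(b-S),t@(a-S),t@(b-S)))
E
```

```text
0.095 x 0.0154 0.0155  y -0.0403 0.0541
0.095 x -0.0220 -0.0219  y 0.0531 -0.0402
0.101 x 0.0151 0.0152  y -0.0410 0.0511
0.101 x -0.0215 -0.0214  y 0.0501 -0.0409
0.107 x 0.0147 0.0148  y -0.0418 0.0481
0.107 x -0.0209 -0.0209  y 0.0471 -0.0417
```

Emit:
jog_arm(
  travel=[
    [-0.2, -0.5, 0],
    [-0.1, -0.1, 0],
    [0, 0, 0],
    [0, 0, 0],
  ],
  spin=[0, 0, 0, 0],
  hand=[1, 1, 1, 1],
)

```text
time_s: 16.25
ee_pos: [0.4811, -0.0389, 0.2021]
ee_rot: [-3.141, -0.001, 2.021]
force: [-0.2, -1.1, 0.4]
finger_gap: 0.0856
```

```bash
python3 shot.py w14; python3 - <<'E'
from m import *
D=pickle.load(open('w14.pkl','rb'))
g=cv2.cvtColor(D[0],cv2.COLOR_RGB2GRAY); x0,y0,x1,y1=220,0,560,300
ls=cv2.createLineSegmentDetector().detect(cv2.GaussianBlur(g[y0:y1,x0:x1],(0,0),0.8))[0][:,0]
for l in sorted(ls,key=lambda l:-np.hypot(l[2]-l[0],l[3]-l[1]))[:12]: print((l+[x0,y0,x0,y0]).round(1))
n=np.array([-.9,-.435,0]);t=np.array([.435,-.9,0]);S=np.array([.5097,.0232,0])
for x,y in ((-20,0),(20,0)): print('pred',[np.round(proj(D[1],D[2],S+n*x/1e3+t*yy+[0,0,.101]),1) for yy in (-.04,.04)])
E
```

```text
16.3 [ 0.48126543 -0.03884778  0.20225144] [-3.14150328e+00 -5.81034046e-04  2.02152162e+00] 0.004536965445702577
[462.4  84.3 444.  254.3]
[447.8 254.5 466.4  85.4]
[374.3 121.8 368.1 254.4]
[419.4 254.4 429.1 143.1]
[220.5  91.3 255.2  -0. ]
[398.3 268.7 343.9 287.7]
[290.2 111.4 325.1  75.1]
[317.9  88.1 317.5 138.1]
[421.9 103.7 381.9 103. ]
[353.2 262.3 383.1 266.8]
[312.4 273.8 288.7 292.2]
[5.341e+02 3.000e-01 5.590e+02 1.540e+01]
pred [array([428.6, 119.6]), array([418.3, 240.3])]
pred [array([365.7, 119.6]), array([361.1, 240.3])]
```

```bash
python3 - <<'E'
from m import *
for k in('w13','w14'):P[k]=pickle.load(open(k+'.pkl','rb'))[1:3]
n=np.array([-.9,-.435,0]);t=np.array([.435,-.9,0]);S=np.array([.5097,.0232,0])
for nm,a,b in(('tall',(291.6,181.8,293.7,306.9),(374.3,121.8,368.1,254.4)),('short',(343.2,305.6,346.2,181.9),(419.4,254.4,429.1,143.1)),('back',(386.4,141.9,377.9,296.9),(462.4,84.3,444,254.3))):
    o,y,ti,c=line('w13',a,'w14',b);print(nm,[(n@(q-S)).round(4) for q in o],[(t@(q-S)).round(4) for q in o],'z',[q[2].round(4) for q in o],'yaw %.1f tilt %.1f'%(y,ti))
E
```

```text
tall [np.float64(0.0149), np.float64(0.015)] [np.float64(-0.0414), np.float64(0.0499)] z [np.float64(0.1038), np.float64(0.1034)] yaw 115.7 tilt 0.3
short [np.float64(-0.0214), np.float64(-0.0213)] [np.float64(0.0498), np.float64(-0.0411)] z [np.float64(0.1016), np.float64(0.102)] yaw 115.8 tilt 0.2
back [np.float64(-0.0549), np.float64(-0.055)] [np.float64(-0.0658), np.float64(0.0631)] z [np.float64(0.059), np.float64(0.0585)] yaw 115.8 tilt 0.2
```

The wedge is bedded: its top edges are at z ≈ 0.1036 and 0.1018 (level), the yaw matches, and its middle is within 2 mm of the seat. Next is the cap.

Emit:
jog_arm(
  travel=[
    [0.02, -0.25, 0],
    [0.02, -0.25, 0],
    [0.02, -0.25, 0],
    [0.03, -0.25, -0.1],
    [0.03, -0.25, -0.1],
    [0.03, -0.25, -0.2],
    [0.02, -0.23, -0.1],
    [0, 0, 0],
  ],
  spin=[-0.85, -0.86, -0.86, -0.86, -0.86, -0.86, -0.86, 0],
  hand=[1, 1, 1, 1, 1, 1, 1, 1],
)

```text
time_s: 17.3
ee_pos: [0.4981, -0.2127, 0.1513]
ee_rot: [-3.139, -0.001, 1.182]
force: [-0.0, 0.4, -0.7]
finger_gap: 0.0855
```

Emit:
jog_arm(
  travel=[
    [0, 0, 0],
    [0, 0, 0],
  ],
  spin=[0, 0],
  hand=[1, 1],
)

```text
time_s: 17.55
ee_pos: [0.4985, -0.2117, 0.1531]
ee_rot: [3.141, -0.0, 1.184]
force: [-0.0, 0.9, 0.2]
finger_gap: 0.0853
```

```bash
python3 shot.py w15; python3 - <<'E'
from m import *
D=pickle.load(open('w15.pkl','rb'));P['w15']=D[1:3]
a=np.array([.381,.9245,0]);m=np.array([.9245,-.381,0])
q=lambda u,v,z:onz(*P['w15'],u,v,z)
g=cv2.cvtColor(D[0],cv2.COLOR_RGB2GRAY)
c=proj(D[1],D[2],np.array([.498,-.2117,.02]));print('pred centre',c)
x0,y0,x1,y1=[int(max(0,v)) for v in (c[0]-110,c[1]-120,c[0]+110,c[1]+150)]
ls=cv2.createLineSegmentDetector().detect(cv2.GaussianBlur(g[y0:y1,x0:x1],(0,0),0.8))[0][:,0]
for l in sorted(ls,key=lambda l:-np.hypot(l[2]-l[0],l[3]-l[1]))[:18]:
    l=l+[x0,y0,x0,y0]; print(l.round(1),[((a@q(*p,.026)).round(4),(m@q(*p,.026)).round(4)) for p in (l[:2],l[2:])])
# stone mask: low saturation, brighter than mat
hsv=cv2.cvtColor(D[0],cv2.COLOR_RGB2HSV)
print('hsv centre',hsv[int(c[1]),int(c[0])])
for r in range(y0,y1,10): print(r,' '.join('%d/%d'%(hsv[r,u,1],hsv[r,u,2]) for u in range(x0,x1,14)))
E
```

```text
17.6 [ 0.49847986 -0.21179819  0.15316498] [3.14058932e+00 8.10042946e-05 1.18344697e+00] 0.0039146323639641985
pred centre (np.float64(315.25022129692184), np.float64(232.5326021948184))
[423.8 165.6 339.2 199.6] [(np.float64(0.0463), np.float64(0.6199)), (np.float64(0.0212), np.float64(0.5588))]
[286.  221.  205.  253.5] [(np.float64(0.0046), np.float64(0.5187)), (np.float64(-0.0216), np.float64(0.455))]
[345.5 211.4 343.1 297.6] [(np.float64(0.0122), np.float64(0.5638)), (np.float64(-0.0589), np.float64(0.5638))]
[291.4 222.6 291.6 292.6] [(np.float64(0.0034), np.float64(0.5228)), (np.float64(-0.0546), np.float64(0.5221))]
[289.4 295.6 339.4 295.2] [(np.float64(-0.0572), np.float64(0.5203)), (np.float64(-0.0568), np.float64(0.5608))]
[206.6 308.9 207.7 358.9] [(np.float64(-0.0693), np.float64(0.4525)), (np.float64(-0.1165), np.float64(0.4496))]
[420.1 353.9 422.1 306.4] [(np.float64(-0.1112), np.float64(0.6309)), (np.float64(-0.0666), np.float64(0.6286))]
[298.1 188.4 330.6 187.9] [(np.float64(0.0295), np.float64(0.5282)), (np.float64(0.0299), np.float64(0.5523))]
[328.1 304.7 299
[... 3620 characters left out ...]
29/200 128/204 129/204 128/194 128/204 123/210
332 82/25 125/206 129/210 126/211 128/214 126/213 129/207 128/205 127/203 129/200 128/205 127/203 128/208 129/197 128/203 129/201
342 74/24 127/198 126/208 123/213 125/212 127/211 126/205 129/204 128/199 128/199 129/204 126/202 129/205 129/199 129/194 128/203
352 70/22 127/206 126/208 123/213 129/207 128/205 126/208 129/201 130/194 129/197 126/206 128/203 129/204 129/201 129/191 127/199
362 128/199 128/208 129/197 128/209 128/209 125/210 128/211 129/201 128/201 126/198 127/200 128/205 128/204 129/206 131/192 126/202
372 128/195 125/213 127/200 129/204 126/211 129/206 127/206 129/202 128/201 131/193 128/195 128/204 127/200 127/206 129/196 129/195
```

```bash
python3 - <<'E'
from m import *
a=np.array([.381,.9245,0]);m=np.array([.9245,-.381,0])
for k in ('w4','w5','w15'):
    D=pickle.load(open(k+'.pkl','rb'));K,W=D[1:3]
    S=cv2.medianBlur(cv2.cvtColor(D[0],cv2.COLOR_RGB2HSV)[...,1],3)
    M=((S>40)&(S<100)).astype(np.uint8); M=cv2.morphologyEx(M,cv2.MORPH_OPEN,np.ones((3,3)))
    n,L,st,ce=cv2.connectedComponentsWithStats(M)
    c=proj(K,W,np.array([.498,-.2117,.02])); i=L[int(c[1]),int(c[0])]
    v,u=np.nonzero(L==i); 
    print(k,'area',st[i],'cam a %.4f m %.4f z %.4f'%(a@W[:3,3],m@W[:3,3],W[2,3]))
    for z in (0,.013,.026):
        X=np.array([onz(K,W,x,y,z) for x,y in zip(u,v)]);A=X@a;B=X@m
        print('  z',z,'a %.4f %.4f m %.4f %.4f'%(*np.percentile(A,[.1,99.9]),*np.percentile(B,[.5,99.5])))
E
```

```text
w4 area [ 222  249   87   84 4138] cam a 0.1284 m 0.4660 z 0.3664
  z 0 a -0.0786 0.0339 m 0.5185 0.5702
  z 0.013 a -0.0713 0.0373 m 0.5167 0.5665
  z 0.026 a -0.0639 0.0406 m 0.5148 0.5628
w5 area [ 262  136   96   96 5027] cam a 0.0171 m 0.5120 z 0.3664
  z 0 a -0.0722 0.0391 m 0.5187 0.5675
  z 0.013 a -0.0690 0.0383 m 0.5185 0.5656
  z 0.026 a -0.0658 0.0376 m 0.5182 0.5636
w15 area [ 286  174   60  131 6783] cam a 0.0683 m 0.5394 z 0.2963
  z 0 a -0.0774 0.0365 m 0.5167 0.5658
  z 0.013 a -0.0710 0.0379 m 0.5177 0.5647
  z 0.026 a -0.0646 0.0393 m 0.5187 0.5635
```

The cap's ends measure at a = -0.0675 and +0.038 (105.5 mm apart, against 108 given) and it is 46 mm wide. Its middle is therefore (0.4946, -0.2197). I'll grasp at its balance point, 9 mm towards the blunt end.

Emit:
jog_arm(
  travel=[
    [-0.073, -0.162, -0.2],
    [0, 0, -0.4],
    [0, 0, -0.4],
    [0, 0, -0.25],
    [0, 0, -0.15],
    [0, 0, -0.05],
    [0, 0, 0],
    [0, 0, 0],
  ],
  spin=[0, 0, 0, 0, 0, 0, 0, 0],
  hand=[1, 1, 1, 1, 1, 1, 1, 1],
)

```text
time_s: 18.6
ee_pos: [0.4917, -0.2293, 0.0088]
ee_rot: [3.139, 0.001, 1.182]
force: [-0.7, -0.8, 0.6]
finger_gap: 0.0854
```

Emit:
jog_arm(
  travel=[
    [0, 0, 0],
    [0, 0, 0],
    [0, 0, 0],
    [0, 0, 0],
    [0, 0, 0],
    [0, 0, 0],
  ],
  spin=[0, 0, 0, 0, 0, 0],
  hand=[0.8, 0.65, 0.57, 0.5, 0.45, 0.4],
  grip_force=35,
)

```text
time_s: 19.35
ee_pos: [0.4916, -0.2292, 0.0083]
ee_rot: [3.14, 0.0, 1.182]
force: [1.2, 0.4, 5.0]
finger_gap: 0.0452
```

Emit:
jog_arm(
  travel=[
    [0, 0, 0.1],
    [0, 0, 0.2],
    [0, 0, 0.3],
    [0, 0, 0.4],
    [0, 0, 0.4],
    [0, 0, 0.3],
    [0, 0, 0],
    [0, 0, 0],
  ],
  spin=[0, 0, 0, 0, 0, 0, 0, 0],
  hand=[0.4, 0.4, 0.4, 0.4, 0.4, 0.4, 0.4, 0.4],
)

```text
time_s: 20.35
ee_pos: [0.4894, -0.2278, 0.1752]
ee_rot: [-3.137, -0.001, 1.182]
force: [-0.4, 0.3, -3.2]
finger_gap: 0.0451
```

```bash
python3 shot.py w16; python3 - <<'E'
from m import *
s=state();print(s['force'],s['wrist_torque'],s['finger_gap'])
D=pickle.load(open('w16.pkl','rb'));K=D[1];H=np.array(D[3]['hand_eye'])
S=cv2.medianBlur(cv2.cvtColor(D[0],cv2.COLOR_RGB2HSV)[...,1],3)
M=((S>40)&(S<100)).astype(np.uint8); M[300:]=0
n,L,st,ce=cv2.connectedComponentsWithStats(M);print([x.tolist() for x in st[1:] if x[4]>300])
g=cv2.cvtColor(D[0],cv2.COLOR_RGB2GRAY);x0,y0,x1,y1=220,100,410,430
ls=cv2.createLineSegmentDetector().detect(cv2.GaussianBlur(g[y0:y1,x0:x1],(0,0),0.8))[0][:,0]
for l in sorted(ls,key=lambda l:-np.hypot(l[2]-l[0],l[3]-l[1]))[:14]: print((l+[x0,y0,x0,y0]).round(1))
# predicted tool-frame projection: cap x -> tool x + .009 ; top at tool z -zt
for zt in (.012,.018): print(zt,[np.round(proj(K,H,np.array([x+.009,y,-zt])),1).tolist() for x,y in ((22,-23),(22,23),(45,0),(-46,-23))if 0]+[np.round(proj(K,H,np.array([x/1e3+.009,y/1e3,-zt])),1).tolist() for x,y in ((22,-23),(22,23),(52,0))])
E
```

```text
20.4 [ 0.48925718 -0.22767255  0.17476148] [-3.13652854e+00 -1.14434329e-03  1.18169182e+00] 0.007781473381097845
[-0.87028858 -0.06191006 -2.60066883] [ 0.00486228 -0.00439754 -0.01608378] 0.04509798516101537
[[210, 0, 66, 28, 1188], [253, 164, 123, 136, 13608]]
[264.6 263.1 267.6 400.7]
[265.6 403.8 356.9 403.1]
[273.1 194.4 355.6 194.4]
[408.5 146.6 338.8 175.4]
[369.2 350.6 371.5 294.4]
[255.7 295.7 257.9 350.6]
[261.7 412.  257.1 358.3]
[237.8 338.4 255.6 288.1]
[372.6 289.2 390.3 338.7]
[268.  208.1 264.6 259.4]
[266.6 204.9 220.  224.2]
[251.5 256.1 264.9 207.9]
[369.9 355.7 368.2 401.9]
[302.7 163.9 268.6 193.7]
0.012 [[257.7, 252.5], [379.1, 252.4], [318.7, 172.2]]
0.018 [[255.2, 257.6], [381.9, 257.6], [318.9, 174.0]]
```

The cap is held: gap 45 mm, weight about 2.7 N, almost no moment, and its shoulder shows where predicted. I'll carry it over the wedge, turning its length along the wedge's.

Emit:
jog_arm(
  travel=[
    [0.033, 0.2, 0],
    [0.033, 0.32, 0],
    [0.033, 0.35, 0],
    [0.033, 0.35, 0],
    [0.033, 0.35, 0],
    [0.033, 0.35, 0],
    [0.033, 0.3, 0],
    [0.033, 0.2, 0],
  ],
  spin=[0.7, 0.76, 0.76, 0.76, 0.76, 0.76, 0.76, 0.75],
  hand=[0.4, 0.4, 0.4, 0.4, 0.4, 0.4, 0.4, 0.4],
)

```text
time_s: 21.4
ee_pos: [0.5157, 0.0149, 0.1749]
ee_rot: [-3.138, -0.003, 2.025]
force: [0.4, 0.0, -3.5]
finger_gap: 0.0452
```

Emit:
jog_arm(
  travel=[
    [0, 0, 0],
    [0, 0, 0],
    [0, 0, 0],
  ],
  spin=[0, 0, 0],
  hand=[0.4, 0.4, 0.4],
)

```text
time_s: 21.78
ee_pos: [0.5169, 0.0126, 0.1769]
ee_rot: [-3.141, -0.0, 2.019]
force: [-0.2, -0.7, -2.7]
finger_gap: 0.045
```

```bash
python3 -c "
from h import *
s=state();print(s['ee_pos'],s['force'],s['finger_gap'],np.degrees(s['ee_rot']));print('delta',np.array([.5158,.0141])-s['ee_pos'][:2])"
```

```text
[0.51686277 0.0125553  0.17694247] [-0.18999831 -0.74261923 -2.67607935] 0.04501858617870269 [-1.79941975e+02 -2.40817818e-02  1.15689749e+02]
delta [-0.00106277  0.0015447 ]
```

Now the descent with fine steps. The bottom should touch at TCP z ≈ 0.110.

Emit:
jog_arm(
  travel=[
    [-0.01, 0.015, -0.2],
    [0, 0, -0.2],
    [0, 0, -0.12],
    [0, 0, -0.05],
    [0, 0, 0],
    [0, 0, 0],
  ],
  spin=[0, 0, 0, 0, 0, 0],
  hand=[0.4, 0.4, 0.4, 0.4, 0.4, 0.4],
)

```text
time_s: 22.52
ee_pos: [0.5168, 0.0146, 0.1214]
ee_rot: [3.14, 0.001, 2.021]
force: [-0.8, -0.8, -2.4]
finger_gap: 0.0449
```

Emit:
jog_arm(
  travel=[
    [0, 0, -0.02],
    [0, 0, 0],
    [0, 0, -0.02],
    [0, 0, 0],
  ],
  spin=[0, 0, 0, 0],
  hand=[0.4, 0.4, 0.4, 0.4],
)

```text
time_s: 23.02
ee_pos: [0.516, 0.0148, 0.1163]
ee_rot: [-3.141, -0.0, 2.021]
force: [0.4, -0.0, -2.9]
finger_gap: 0.0451
```

Emit:
jog_arm(
  travel=[
    [0, 0, -0.015],
    [0, 0, 0],
  ],
  spin=[0, 0],
  hand=[0.4, 0.4],
)

```text
time_s: 23.28
ee_pos: [0.5161, 0.0148, 0.1148]
ee_rot: [-3.141, -0.0, 2.021]
force: [0.1, 0.3, -2.8]
finger_gap: 0.0451
```

Emit:
jog_arm(
  travel=[
    [0, 0, -0.015],
    [0, 0, 0],
    [0, 0, -0.01],
    [0, 0, 0],
  ],
  spin=[0, 0, 0, 0],
  hand=[0.4, 0.4, 0.4, 0.4],
)

```text
time_s: 23.78
ee_pos: [0.5161, 0.0148, 0.1124]
ee_rot: [-3.141, -0.0, 2.021]
force: [-0.5, 0.8, -2.4]
finger_gap: 0.0454
```

Emit:
jog_arm(
  travel=[
    [0, 0, -0.01],
    [0, 0, 0],
  ],
  spin=[0, 0],
  hand=[0.4, 0.4],
)

```text
time_s: 24.02
ee_pos: [0.5161, 0.0148, 0.1114]
ee_rot: [-3.141, -0.0, 2.021]
force: [-0.2, 0.5, -2.9]
finger_gap: 0.0452
```

Emit:
jog_arm(
  travel=[
    [0, 0, -0.01],
    [0, 0, 0],
  ],
  spin=[0, 0],
  hand=[0.4, 0.4],
)

```text
time_s: 24.28
ee_pos: [0.5163, 0.0147, 0.1108]
ee_rot: [3.142, 0.0, 2.021]
force: [-0.5, -0.1, -0.9]
finger_gap: 0.0449
```

Contact began at z = 0.111, as expected. I'll go half a millimetre more, then open slowly.

Emit:
jog_arm(
  travel=[
    [0, 0, -0.006],
    [0, 0, 0],
  ],
  spin=[0, 0],
  hand=[0.4, 0.4],
)

```text
time_s: 24.52
ee_pos: [0.5163, 0.0147, 0.1107]
ee_rot: [-3.141, 0.0, 2.021]
force: [-3.1, 0.1, 5.3]
finger_gap: 0.0452
```

Emit:
jog_arm(
  travel=[
    [0, 0, 0],
    [0, 0, 0],
    [0, 0, 0],
    [0, 0, 0],
    [0, 0, 0],
    [0, 0, 0],
    [0, 0, 0],
  ],
  spin=[0, 0, 0, 0, 0, 0, 0],
  hand=[0.5, 0.53, 0.56, 0.6, 0.65, 0.7, 0.75],
  grip_force=20,
)

```text
time_s: 25.4
ee_pos: [0.5162, 0.0148, 0.1098]
ee_rot: [3.142, -0.0, 2.021]
force: [0.8, -0.4, 0.4]
finger_gap: 0.0639
```

Emit:
jog_arm(
  travel=[
    [0, 0, 0.1],
    [0, 0, 0.2],
    [0, 0, 0.4],
    [0, 0, 0.4],
    [0, 0, 0],
    [0, 0, 0],
  ],
  spin=[0, 0, 0, 0, 0, 0],
  hand=[0.75, 0.75, 0.75, 0.85, 1, 1],
)

```text
time_s: 26.15
ee_pos: [0.5159, 0.0148, 0.2198]
ee_rot: [-3.141, -0.0, 2.021]
force: [0.4, 0.5, -0.7]
finger_gap: 0.085
```

```bash
python3 shot.py w17
```

```text
26.2 [0.51542175 0.01490112 0.21884302] [-3.13993465e+00 -1.17925268e-03  2.02081689e+00] 0.013724699293910625
```

Emit:
jog_arm(
  travel=[
    [-0.2, -0.5, 0],
    [-0.1, -0.1, 0],
    [0, 0, 0],
    [0, 0, 0],
  ],
  spin=[0, 0, 0, 0],
  hand=[1, 1, 1, 1],
)

```text
time_s: 26.7
ee_pos: [0.4862, -0.0446, 0.2195]
ee_rot: [-3.141, -0.001, 2.021]
force: [0.4, 0.2, -0.3]
finger_gap: 0.0854
```

```bash
python3 shot.py w18; python3 - <<'E'
from m import *
n=np.array([-.9,-.435,0]);t=np.array([.435,-.9,0]);S0=np.array([.5097,.0232,0])
for k in('w17','w18'):
    D=pickle.load(open(k+'.pkl','rb'));K,W=D[1:3]
    print(k,'pred cap corners',[np.round(proj(K,W,S0+n*x/1e3+t*y/1e3+[0,0,.128]),1).tolist() for x,y in ((21,-12),(-22,-12),(-22,40),(21,40),(0,-50))])
    c=proj(K,W,S0+[0,0,.127]); g=cv2.cvtColor(D[0],cv2.COLOR_RGB2GRAY)
    x0,y0,x1,y1=[int(max(0,v)) for v in (c[0]-120,c[1]-120,c[0]+140,c[1]+110)]
    ls=cv2.createLineSegmentDetector().detect(cv2.GaussianBlur(g[y0:y1,x0:x1],(0,0),0.8))[0][:,0]
    for l in sorted(ls,key=lambda l:-np.hypot(l[2]-l[0],l[3]-l[1]))[:14]: print('  ',(l+[x0,y0,x0,y0]).round(1),[((n@(onz(K,W,*p,.128)-S0)).round(4),(t@(onz(K,W,*p,.128)-S0)).round(4)) for p in ((l+[x0,y0,x0,y0])[:2],(l+[x0,y0,x0,y0])[2:])])
E
```

```text
26.75 [ 0.48635005 -0.04451474  0.21960964] [-3.14148474e+00 -6.14238256e-04  2.02157177e+00] 0.006147507245241511
w17 pred cap corners [[279.5, 217.0], [344.6, 217.0], [342.9, 289.5], [281.5, 289.6], [311.2, 158.0]]
   [378.  282.1 386.3 130.8] [(np.float64(-0.0463), np.float64(0.0343)), (np.float64(-0.0464), np.float64(-0.0663))]
   [380.5 132.1 373.1 282.1] [(np.float64(-0.0429), np.float64(-0.0655)), (np.float64(-0.0429), np.float64(0.0344))]
   [289.4 184.6 288.8 290.9] [(np.float64(0.014), np.float64(-0.0333)), (np.float64(0.0159), np.float64(0.041))]
   [348.1 290.9 350.7 200.9] [(np.float64(-0.0256), np.float64(0.041)), (np.float64(-0.0257), np.float64(-0.0227))]
   [343.6 204.6 343.5 288.4] [(np.float64(-0.0211), np.float64(-0.0202)), (np.float64(-0.0224), np.float64(0.0391))]
   [351.4 202.2 337.  154.9] [(np.float64(-0.0261), np.float64(-0.0218)), (np.float64(-0.0163), np.float64(-0.0518))]
   [256.5 130.8 258.3 174.6] [(np.float64(0.0336), np.float64(-0.0663)), (np.float64(0.0337), np.float64(-0.0396))]
   [234.9 149.1 263.1 118.6] [(np.float64(0.0476), np.float64(-0.0554
[... 1760 characters left out ...]
2))]
   [290.2 102.7 322.1  69.6] [(np.float64(0.0651), np.float64(-0.042)), (np.float64(0.046), np.float64(-0.0603))]
   [386.1 237.2 421.1 236.4] [(np.float64(0.0026), np.float64(0.0423)), (np.float64(-0.0208), np.float64(0.0417))]
   [319.8  81.8 352.4  79.7] [(np.float64(0.0473), np.float64(-0.0536)), (np.float64(0.028), np.float64(-0.0547))]
   [435.4 136.3 429.7 105.9] [(np.float64(-0.0243), np.float64(-0.0226)), (np.float64(-0.0192), np.float64(-0.0402))]
   [364.6 137.3 363.4 166.2] [(np.float64(0.0195), np.float64(-0.0219)), (np.float64(0.0196), np.float64(-0.0044))]
   [429.8 143.5 427.7 171.2] [(np.float64(-0.0212), np.float64(-0.0182)), (np.float64(-0.0214), np.float64(-0.0013))]
```

```bash
python3 - <<'E'
from m import *
for k in('w17','w18'):P[k]=pickle.load(open(k+'.pkl','rb'))[1:3]
n=np.array([-.9,-.435,0]);t=np.array([.435,-.9,0]);S=np.array([.5097,.0232,0])
for nm,a,b in(('down',(289.4,184.6,288.8,290.9),(374.3,123.5,366.8,238.7)),('up outer',(348.1,290.9,350.7,200.9),(426.9,236.1,435.6,137.2)),('up inner',(343.6,204.6,343.5,288.4),(427.8,172.3,423.1,233.7)),('crest back',(380.5,132.1,373.1,282.1),(451.9,77.3,435.8,239.8))):
    o,y,ti,c=line('w17',a,'w18',b);print(nm,[(n@(q-S)).round(4) for q in o],[(t@(q-S)).round(4) for q in o],'z',[q[2].round(4) for q in o],'yaw %.1f tilt %.1f'%(y,ti))
# bystanders and stack: top camera before/after difference outside arm; stability
D0=pickle.load(open('d0.pkl','rb'));T=cam('top');s1=cam('scene')
d=cv2.absdiff(cv2.GaussianBlur(s1[0],(0,0),1.5),cv2.GaussianBlur(D0['scene'][0],(0,0),1.5)).max(2)
for nm,(u,v) in dict(filter=(404,302),tube=(453,229),flash=(206,357),cards=(395,211),spike=(291,253),tripod=(390,340)).items(): print(nm,d[v-12:v+12,u-12:u+12].mean().round(1),d[v-12:v+12,u-12:u+12].max())
import pickle as pk; pk.dump(s1[0],open('s_end.pkl','wb'))
E
```

```text
down [np.float64(0.014), np.float64(0.0157)] [np.float64(-0.0334), np.float64(0.0399)] z [np.float64(0.129), np.float64(0.1304)] yaw 114.4 tilt -1.1
up outer [np.float64(-0.0261), np.float64(-0.0262)] [np.float64(0.043), np.float64(-0.0217)] z [np.float64(0.1236), np.float64(0.1225)] yaw 115.7 tilt -1.0
up inner [np.float64(-0.021), np.float64(-0.0225)] [np.float64(-0.0204), np.float64(0.0399)] z [np.float64(0.1289), np.float64(0.1263)] yaw 117.2 tilt 2.5
crest back [np.float64(-0.055), np.float64(-0.0551)] [np.float64(-0.0658), np.float64(0.0636)] z [np.float64(0.0588), np.float64(0.0588)] yaw 115.8 tilt 0.0
filter 3.8 5
tube 3.9 5
flash 1.5 4
cards 3.1 5
spike 5.9 47
tripod 1.9 4
```

Emit:
jog_arm(
  travel=[
    [-0.2, -0.3, 0.2],
    [-0.1, -0.3, 0.2],
    [0, 0, 0],
    [0, 0, 0],
    [0, 0, 0],
  ],
  spin=[0, 0, 0, 0, 0],
  hand=[1, 1, 1, 1, 1],
)

```text
time_s: 27.48
ee_pos: [0.456, -0.1042, 0.2588]
ee_rot: [-3.141, -0.002, 2.022]
force: [-0.4, 0.3, -0.2]
finger_gap: 0.0853
```

```bash
python3 - <<'E'
from h import *
import pickle
a=pickle.load(open('s_end.pkl','rb'));b=cam('scene')[0]
d=cv2.absdiff(a,b).max(2)[225:310,300:365];print('stack change',d.mean().round(2),d.max(), state()['time_s'],state()['force'])
print([np.round(proj(*cam('scene')[1:3],np.array(p)),0).tolist() for p in ((.51,.023,.12),)])
E
```

```text
stack change 4.12 187 27.525 [-0.01439676  0.68777927  0.05245809]
[[325.0, 248.0]]
```

```bash
python3 - <<'E'
from m import *
n=np.array([-.9,-.435,0]);t=np.array([.435,-.9,0]);S=np.array([.5097,.0232,0])
D=cam('wrist');K,W=D[1:3];c=proj(K,W,S+[0,0,.127]);print(c)
g=cv2.cvtColor(D[0],cv2.COLOR_RGB2GRAY);x0,y0,x1,y1=[int(max(0,v)) for v in (c[0]-90,c[1]-110,c[0]+90,c[1]+110)]
ls=cv2.createLineSegmentDetector().detect(cv2.GaussianBlur(g[y0:y1,x0:x1],(0,0),0.8))[0][:,0]
for l in sorted(ls,key=lambda l:-np.hypot(l[2]-l[0],l[3]-l[1]))[:6]:
    l=l+[x0,y0,x0,y0];print(l.round(1),[((n@(onz(K,W,*p,.128)-S)).round(4),(t@(onz(K,W,*p,.128)-S)).round(4)) for p in (l[:2],l[2:])])
a=pickle.load(open('d0.pkl','rb'))['scene'][0];b=cam('scene')[0]
A=a[236:268,272:312].astype(np.float32).mean(2);B=b[240:264,278:306].astype(np.float32).mean(2)
r=cv2.matchTemplate(A,B,cv2.TM_CCOEFF_NORMED);print('spike shift',np.subtract(cv2.minMaxLoc(r)[3],(6,4)),r.max())
E
```

```text
(np.float64(460.3127117097106), np.float64(109.57280670119175))
[485.4 188.1 506.4  32.9] [(np.float64(-0.0249), np.float64(0.0556)), (np.float64(-0.0249), np.float64(-0.0484))]
[445.2  69.2 433.9 170.7] [(np.float64(0.0138), np.float64(-0.0261)), (np.float64(0.0151), np.float64(0.0428))]
[494.4  80.6 484.1 166.8] [(np.float64(-0.0211), np.float64(-0.0189)), (np.float64(-0.0218), np.float64(0.0399))]
[385.6 198.4 444.4 202.2] [(np.float64(0.0497), np.float64(0.0634)), (np.float64(0.0049), np.float64(0.0663))]
[372.2  40.6 371.   80.6] [(np.float64(0.0648), np.float64(-0.0437)), (np.float64(0.0645), np.float64(-0.0188))]
[448.1 170.  481.9 170. ] [(np.float64(0.0046), np.float64(0.0422)), (np.float64(-0.0205), np.float64(0.0422))]
spike shift [0 0] 0.9427579
```

The cap is where it was set, level at z ≈ 0.128, and the spike has not shifted. I'm handing in.

```bash
python3 -c "
from cell import sign_off; print(sign_off())"
```

```text
the job is handed in; nothing more can be done
None
```

The riser is built and handed in at about 27.6 s: the wedge is bedded on the big stone's face and the long flat stone lies on top of it. The robot has let go of both.

**How it went:** the tool could not tilt, so the first squeeze jammed on the leaning wedge. It turned upright in the pads when I gripped harder and lifted, and slid about 20 mm down in the grip. It touched the face 4 mm lower than I had worked out.

**Last checks:**
- **Wedge:** its top edges measured 0.104 m and 0.102 m high, which is level within measuring error. Its turn matched the face and its middle was within about 2 mm of the seat.
- **Cap:** its top is about 0.128 m high and its middle about 2 mm from the wedge's. Three wrist views agreed, so it had not moved after release.
- **Cap level:** individual edge fits scattered between 0.1225 and 0.1304 m in height and by 1–2.5° in tilt. I put that down to the stone's bevelled edges.
- **Camera gear:** the filter, lens tube, flash, cards and tripod looked unchanged in the scene camera. The spike's patch did change, but matching it against the first picture gave no shift.
- **Inconclusive:** a before-and-after image comparison of the stack showed a large change, probably the arm in view.

The 12 viewable pictures ran out just after the wedge was released. Everything after that was checked by measurement only.

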